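Clear the used lens cases into the safety-lid tub

ROBOT

A 6-joint arm with a two-finger parallel gripper is mounted at the origin on the work surface. World frame = base frame: x ahead of the robot, y to its left, z up, the work surface at z = 0. Lengths are in m, angles in rad, forces in N, time in s.
With the tool pointing down it reaches from about 0.325 to 0.775 m from the base axis. Payload 9.3 kg.
Tool frame: the origin (TCP) lies on the centre line of the jaws, within the pads' length; the fingertips stand 8 mm ahead of it and the grasp point (between the pads) lies 11 mm behind it; z points along the fingers, y is the direction in which the jaws open and shut (so a half turn about z gives the same grasp; the last joint's range is limited). The gripper opens to 85 mm and grips with 20 to 120 N. Pads are 22 mm wide; open, the fingers measure 114 mm over their backs; the gripper's body (76 mm by 85 mm) begins 54 mm behind the grasp point. The pads swing forward as they close: fully open they stand 13 mm farther back than shut.
Start: joints at [1.083, 0.259, 0.021, 1.334, 0, 1.418], TCP at [0.181, 0.519, 0.239] pointing down, gripper open.
Joint ranges: [-3.04, 3.04], [-0.91, 1.82], [-1.04, 1.36], [-1.92, 1.95], [-1.52, 1.45], [-3.14, 3.14]. Speed limits (rad/s): [2.22, 2.22, 2.79, 3.14, 3.14, 3.14].

INTERFACE

Orientations are given as a unit quaternion [w, x, y, z].
In Python, from station import sensors, imaging, job gives the robot as it stands.
- The arm moves only by the tool arm_command, never from a script. Its argument "deltas" is a list of rows, each a list of 7 numbers: the shift along the tool's x, y, z in cm, then the turn, a rotation vector about the tool's x, y, z in degrees, then the closure, from 0 (fully open) to 1 (shut). In form: [[dx, dy, dz, wx, wy, wz, gripper], ...]. A call has 1 to 5 rows; each row shifts and turns the pose as measured when the row begins, along the tool's axes as they then stand; what a row does not reach is not made up. A row lasts 1/10 s, in which the tool goes at most 50 mm and 8.59 degrees, less where a joint would pass 70% of its speed; a pose out of reach is approached as far as the arm can. A call with a gripper value outside its range is refused whole. The fingers move at their own pace and stop on an object; "newtons" is the grip in N (left out, the last holds). Time passes only in rows, so rows that do not move let the fingers close. It gives the time, the measured TCP pose, the force and the opening at its end, in the units of the state.
- sensors.get_obs(): the state, without advancing time (a new reading comes with each control period).
- imaging.get_image(name): name is "scene" or "top" or "wrist"; returns (picture, depth): 400x640x3 uint8, blue, green, red; 400x640 float32, m along the optical axis (not along the pixel's ray), 0 where there is no reading.
- imaging.camera_params(name): a dict with "camera_matrix" (3x3 intrinsics, pixels), "xyz" and "rotation" of the camera in the world. Camera axes: x right, y down, z forward; pixel columns grow to the right and rows downward; lengths in m; the calibration is good to about 2 mm. The wrist camera is an equidistant fisheye: a pixel r from the principal point sees the ray r / f radians off the axis. A picture is of the moment at which its call begins: read the wrist's pose just before it. camera_params takes no time and is no camera call; for the wrist camera it gives the pose at the moment of the call.
- job.hand_in(): hands the job in, once; it reports no verdict.
The state is a dict: "t": time; "qpos": joint angles; "joint_vel": joint speeds; "tau": joint torques, N m; "ee_pos": TCP position; "tool_rot": TCP orientation; "wrist_force": force on the tool from outside, world axes, zero at the start; "wrist_torque": the same for the moment, N m; "grip_width": finger opening in m.
Only numpy, scipy, OpenCV 4.12 (cv2) and the standard library are available. Lean on these libraries where they do the work, as an engineer would, in place of code of your own. Each camera call takes 0.05 s, during which the arm holds its last target.

TASK

Clear up after the lens clinic: squeeze both tabs of the tub's safety lid, turn it anticlockwise to free it, lift it off and lay it the right way up on the round rubber mat. Put every lens case (the flat ones with two round wells) from the table into the tub, then put the lid back on and turn it clockwise until it is locked, tabs sprung out. Do not shove about or knock over the other things on the table.

Things in the scene. Friction and masses are not known exactly. Their poses are not given: they have to be found in the camera images.
- tub: Grey round tub fixed to the table, straight wall: outside radius 58, inside 54, inner floor 4 and rim 100 above the table. Origin: centre of its underside, z up. Two upright ribs on its outside at +x and -x (12 wide, 12 deep, 68 high). A case lowered level and centred through the mouth drops in freely; nothing in it may stand more than 78 above its floor, or it fouls the lid.
- lock_mark (a point): Top outer corner of the rib at the tub's +x. The lid is locked when its two tabs stand in line with the two ribs (lid x axis along tub x axis, either way round). Locked it neither turns nor lifts. Only while both tabs are pressed in by 5 or more can it turn anticlockwise seen from above (positive about z); from 40 degrees on it lifts straight off; a stop is met at 65 degrees.
- tub_rim (a point): Centre of the tub's mouth, at rim height, tub axes. To close: lower the lid turned 50 to 55 degrees anticlockwise from locked until its plate rests on the rim (lid origin then 75 above the table), then with both tabs pressed turn it clockwise to the stop at 0 degrees and let go: the tabs spring out and lock.
- inner_block (a point): Top of one of two lock blocks on the inside of the wall, 8 wide, reaching in to radius 47.5, top 3 below the rim; 15 degrees anticlockwise from the tub's +x, the other opposite.
- lid: White round safety lid, 140 across, 67 high overall, about 0.2 kg. Origin: centre of the skirt's lower edge, z up. The flat plate's top is 29 above it. Two upright tabs with ribbed faces, 8 thick, 28 wide, rise from 30.5 to 63.5 above the origin on the two sides (+x, -x) of a round boss (radius 15.5, up to 67). Off the tub it stands on its skirt.
- lid_grip (a point): On the lid's axis between its two tabs, 50 above its origin: pinch the tabs here along the lid's x axis from above. Their outer faces are 60 apart, 48 when both are fully pressed. 25 N of grip presses them fully and holds the lid.
- tab_a (a joint): Inward travel in m of the tab on the lid's +x side: 0 sprung out, 0.006 fully pressed. Spring: 3 N to start, 6 N fully pressed.
- tab_b (a joint): The same for the tab on the lid's -x side.
- mat: Black round rubber mat, 176 across, 3 thick, fixed to the table, where the lid is laid. Origin: centre of its underside.
- case0: White flat lens case with two round wells side by side, 72 long (x) by 32 wide, 15 high, 30 g, lying flat on the table; origin: centre of its underside, z up. Its waist, 26 wide (y), 12 high, is the place to grip. Three to five of the five cases are present; None if absent.
- case1: White flat lens case with two round wells side by side, 72 long (x) by 32 wide, 15 high, 30 g, lying flat on the table; origin: centre of its underside, z up. Its waist, 26 wide (y), 12 high, is the place to grip. Three to five of the five cases are present; None if absent.
- case2: White flat lens case with two round wells side by side, 72 long (x) by 32 wide, 15 high, 30 g, lying flat on the table; origin: centre of its underside, z up. Its waist, 26 wide (y), 12 high, is the place to grip. Three to five of the five cases are present; None if absent.
- case3: White flat lens case with two round wells side by side, 72 long (x) by 32 wide, 15 high, 30 g, lying flat on the table; origin: centre of its underside, z up. Its waist, 26 wide (y), 12 high, is the place to grip. Three to five of the five cases are present; None if absent.
- case4: White flat lens case with two round wells side by side, 72 long (x) by 32 wide, 15 high, 30 g, lying flat on the table; origin: centre of its underside, z up. Its waist, 26 wide (y), 12 high, is the place to grip. Three to five of the five cases are present; None if absent.
- dropper: Small white upright bottle with cap, radius 16, 62 high, loose; not to be disturbed. Origin: centre of its underside, as for all below.
- jar: Small upright glass jar with white cap, radius 21, 42 high, loose; not to be disturbed.
- canister: Black upright cylinder, radius 48, 165 high, loose; not to be disturbed.
- tissues: White box lying flat, 115 x 230, 70 high, loose; not to be disturbed.
- glasses_case: Black spectacle case, 60 x 160, 42 high, loose; not to be disturbed.
- penlight: Metal pen torch lying flat, 120 long, 14 thick, loose; not to be disturbed.
- occluder: Black flat eye paddle lying on the table, 187 long, 6 thick, disc of radius 32 at its +x end, loose; not to be disturbed.
There are look-alikes about, which are no part of the job. Leave any red look-alike of the tub alone.

How it is judged:
By the outcome, as a careful person would: the job done as asked, in the order asked, and still so for the second after the job is handed in, with the robot touching nothing.
Of case0, case1, case2, case3, case4 only 3 to 5 are there at a start; the rules pass over those that are not, and their reading is None.
At some moment in a run one of case0, case1, case2, case3, case4, lid may be knocked a few centimetres aside while the robot is not near it.
It also fails if it takes over 210 s, if anything falls off the work surface, if the arm or the gripper's body presses on something with over 40 N, if the wrist force passes 120 N, or if a joint passes its speed limit or range.

## Working session

There is one attempt and no reset: what is moved stays moved. The work goes in short steps, Python scripts to look and compute and a tool call to move; the robot and the scene stay as the last step left them, time stands still between calls to the robot, and variables do not carry over. Pictures are saved under pics/ and viewed, and the job is handed in when it is done.

Besides the shell and the picture viewer there is one more tool, called after "Request:" as name(argument=value, ...), one argument or row to a line, values as JSON. arm_command: Moves the arm, as the interface text tells. Its arguments: {"type":"object","properties":{"deltas":{"type":"array","items":{"type":"array","items":{"type":"number"}}},"newtons":{"type":"number"}},"required":["deltas"]}

```bash
ls; mkdir -p pics
cat > h.py <<'E'
import numpy as np, cv2
from station import sensors, imaging, job
from scipy.spatial.transform import Rotation as R
E
python3 - <<'E'
from h import *
o=sensors.get_obs(); print(o)
for n in ["scene","top","wrist"]:
    p=imaging.camera_params(n); print(n,p)
    im,d=imaging.get_image(n); cv2.imwrite(f"pics/{n}0.png",im); np.savez(f"{n}0.npz",im=im,d=d)
E
```

```text
pics
{'t': 0.0, 'qpos': array([1.08340484e+00, 2.59183360e-01, 2.07431922e-02, 1.33370998e+00,
       9.26414981e-06, 1.41818712e+00]), 'joint_vel': array([ 5.15619917e-04,  1.81831163e-03, -2.89915801e-04,  8.43476608e-05,
        9.58718897e-05,  1.64695041e-03]), 'tau': array([ 1.35438044e-03, -5.55643916e+01,  3.44526994e+01,  1.34708823e-02,
       -2.92196555e-04, -1.03734834e-06]), 'ee_pos': array([0.18058273, 0.5192101 , 0.23866366]), 'tool_rot': array([-2.17330368e-04,  1.66610489e-01,  9.86022559e-01, -6.41089670e-04]), 'wrist_force': array([-0.34510695, -1.11898284, -0.51418915]), 'wrist_torque': array([-0.05521444, -0.02319453,  0.00215993]), 'grip_width': 0.08571065272689822}
scene {'camera_matrix': array([[459.35425151,   0.        , 325.65872722],
       [  0.        , 459.35425151, 197.10410629],
       [  0.        ,   0.        ,   1.        ]]), 'xyz': array([ 1.09635634, -0.31607011,  1.02028925]), 'rotation': array([-0.26043427,  0.80996772,  0.50177993, -0.15602304])}
top {'camera_matrix': array([[464.36115375,   0.        , 322.95697165],
       [  0.        , 464.36115375, 207.0543468 ],
       [  0.        ,   0.        ,   1.        ]]), 'xyz': array([ 0.24812233, -0.03087401,  1.49165583]), 'rotation': array([ 0.06464211, -0.69641473,  0.71099487, -0.07289872])}
wrist {'camera_matrix': array([[309.70691629,   0.        , 318.34366122],
       [  0.        , 309.70691629, 197.73514241],
       [  0.        ,   0.        ,   1.        ]]), 'xyz': array([0.1054071 , 0.54496346, 0.3735107 ]), 'rotation': array([0.12699528, 0.80507342, 0.57258037, 0.08877335])}
```

View pics/top0.png

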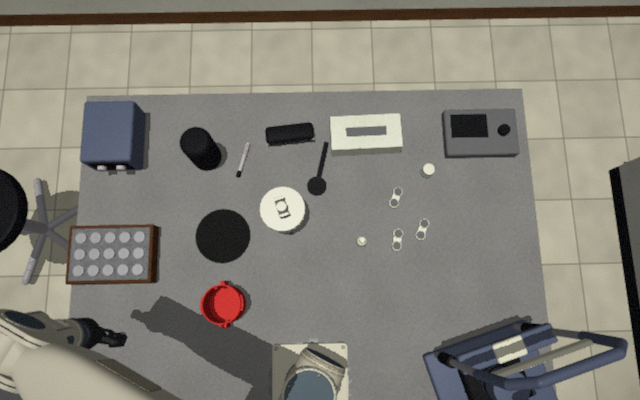

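View pics/scene0.png

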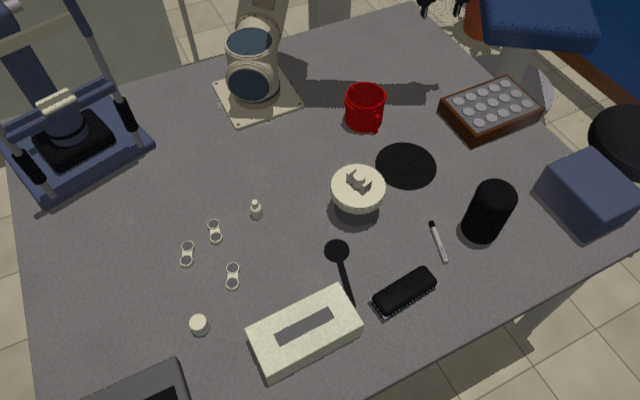

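View pics/wrist0.png

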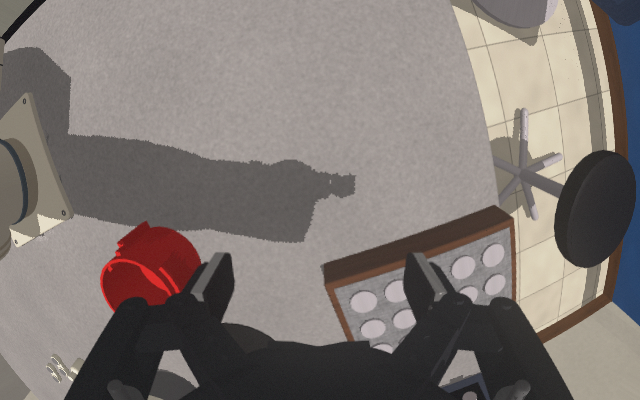

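Three cases visible in the top view at (396,197), (422,229), (397,239). The lid is on the tub at (283,210), the mat is at (222,236), and the red look-alike tub is at (222,303). Next I'll measure them.

```bash
cat > h.py <<'E'
import numpy as np, cv2
from station import sensors, imaging, job
from scipy.spatial.transform import Rotation as R
def rot(q): return R.from_quat([q[1],q[2],q[3],q[0]])
def rays(name,uv,p=None):
    p=p or imaging.camera_params(name); K=p['camera_matrix']; uv=np.atleast_2d(np.asarray(uv,float))
    x=(uv[:,0]-K[0,2])/K[0,0]; y=(uv[:,1]-K[1,2])/K[1,1]
    if name=='wrist':
        r=np.hypot(x,y); s=np.where(r>1e-9,np.sin(r)/np.maximum(r,1e-9),1); d=np.c_[x*s,y*s,np.cos(r)]
    else: d=np.c_[x,y,np.ones_like(x)]
    return np.array(p['xyz']),rot(p['rotation']).apply(d)
def plane(name,uv,z,p=None):
    c,d=rays(name,uv,p); t=(z-c[2])/d[:,2]; return c+d*t[:,None]
def pts(name,d,p=None):
    p=p or imaging.camera_params(name); v,u=np.nonzero(d>0)
    c,r=rays(name,np.c_[u,v],p); zc=rot(p['rotation']).apply([0,0,1])
    return u,v,c+r*(d[v,u]/(r@zc))[:,None]
def wh(im,s=60,v=110):
    h=cv2.cvtColor(im,cv2.COLOR_BGR2HSV); return ((h[...,1]<s)&(h[...,2]>v)).astype(np.uint8)
E
python3 - <<'E'
from h import *
for n,crops in [("top",[(340,170,120,100),(230,170,120,100)]),("scene",[(160,190,120,110),(310,140,100,100)])]:
    f=np.load(n+"0.npz"); im=f['im']
    out=[cv2.resize(im[y:y+h,x:x+w],(400,400),interpolation=cv2.INTER_CUBIC) for x,y,w,h in crops]
    cv2.imwrite(f"pics/{n}crop0.png",np.hstack(out))
f=np.load("top0.npz");u,v,P=pts("top",f['d'])
D=np.full((400,640,3),np.nan);D[v,u]=P
for px in [(396,197),(422,229),(397,239),(283,210),(222,236),(222,320),(362,241),(429,170),(317,186),(200,148),(290,133),(366,132),(243,160)]: print(px,D[px[1],px[0]].round(3))
E
```

```text
(396, 197) [ 0.569 -0.291  0.011]
(422, 229) [ 0.461 -0.369  0.014]
(397, 239) [ 0.431 -0.287  0.01 ]
(283, 210) [0.508 0.069 0.14 ]
(222, 236) [0.453 0.276 0.004]
(222, 320) [ 0.19   0.271 -0.002]
(362, 241) [ 0.421 -0.169  0.061]
(429, 170) [ 0.651 -0.398  0.039]
(317, 186) [ 0.61  -0.033  0.015]
(200, 148) [0.698 0.315 0.159]
(290, 133) [0.784 0.052 0.041]
(366, 132) [ 0.77  -0.194  0.076]
(243, 160) [0.703 0.209 0.014]
```

View pics/topcrop0.png

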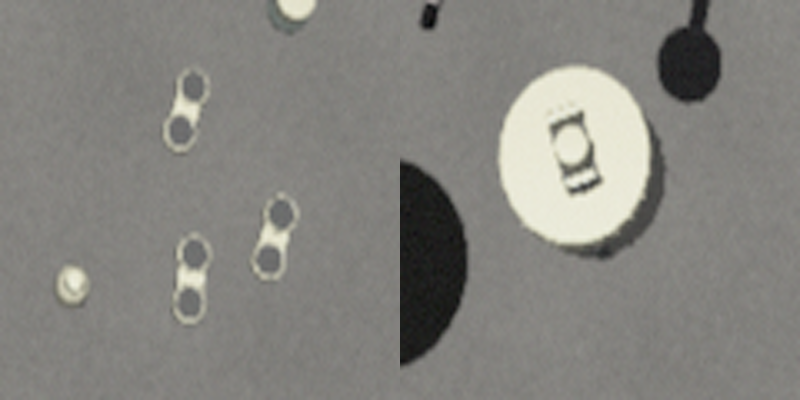

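View pics/scenecrop0.png

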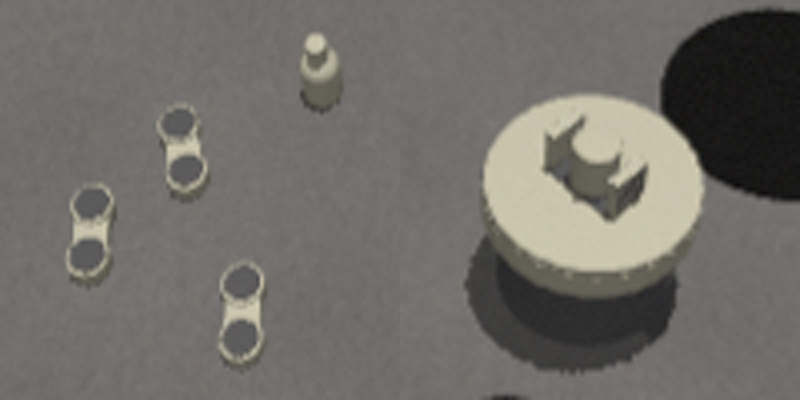

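```bash
cat > meas.py <<'E'
from h import *
def cases(im,name,p=None,lo=40,hi=600,z=0.013,roi=None):
    m=wh(im); 
    if roi is not None: k=np.zeros_like(m); x,y,w,h=roi; k[y:y+h,x:x+w]=1; m&=k
    cs,_=cv2.findContours(m,cv2.RETR_EXTERNAL,cv2.CHAIN_APPROX_NONE); out=[]
    for c in cs:
        if len(c)<15: continue
        P=plane(name,c[:,0,:],z,p)[:,:2]*1000
        (cx,cy),(w,h),a=cv2.minAreaRect(P.astype(np.float32))
        L,W=max(w,h),min(w,h)
        if 55<L<85 and 25<W<42:
            ang=a if w>=h else a+90
            out.append((round(cx,1),round(cy,1),round((ang+90)%180-90,1),round(L),round(W)))
    return out
E
python3 - <<'E'
from meas import *
for n in ["top","scene"]:
    print(n,cases(np.load(n+"0.npz")['im'],n))
for n in ["top","scene"]:
    f=np.load(n+"0.npz"); im=f['im'];u,v,P=pts(n,f['d'])
    D=P
    near=np.hypot(P[:,0]-.5,P[:,1]-.07)<.09
    m=near&(P[:,2]>.095)&(P[:,2]<.108)
    (c,r)=cv2.minEnclosingCircle((P[m][:,:2]*1000).astype(np.float32)); print("lid",n,c,r,np.median(P[m][:,2]))
    t=near&(P[:,2]>.125); print(t.sum()); 
    q=P[t][:,:2]*1000; rr=cv2.minAreaRect(q.astype(np.float32)); print(rr, P[t][:,2].max())
n="top";im=np.load("top0.npz")['im'];g=im.max(2)
for (x,y,w,h,nm,z) in [(190,205,65,62,'mat',.003),]:
    m=(g[y:y+h,x:x+w]<50).astype(np.uint8); cs,_=cv2.findContours(m,0,1); c=max(cs,key=cv2.contourArea)[:,0,:]+[x,y]
    print(nm,cv2.minEnclosingCircle((plane(n,c,z)[:,:2]*1000).astype(np.float32)))
m=wh(im)*0+0
# lid plate outline via ray at z .104
mm=wh(im,60,150); k=np.zeros_like(mm);k[180:240,250:312]=1; cs,_=cv2.findContours(mm&k,0,1);c=max(cs,key=cv2.contourArea)[:,0,:]
print('lid plate ray',cv2.minEnclosingCircle((plane(n,c,.104)[:,:2]*1000).astype(np.float32)))
E
```

```text
top []
scene []
lid top (519.2409057617188, 75.26148986816406) 69.57958221435547 0.10357857444105623
155
((518.6871337890625, 75.66234588623047), (60.83175277709961, 28.886577606201172), 15.862120628356934) 0.14827196370229778
lid scene (519.3637084960938, 70.19164276123047) 71.22559356689453 0.10246147708121933
245
((521.0465087890625, 70.00874328613281), (61.14234161376953, 30.81301498413086), 18.862380981445312) 0.14499058705537593
mat ((454.8975830078125, 273.6639404296875), 86.3353042602539)
lid plate ray ((520.1919555664062, 75.65956115722656), 71.28568267822266)
```

```bash
cat > mv.py <<'E'
from h import *
def plan(xyz,yaw_y,per=None,obs=None,down=True):
    """print tool-frame rows to go to TCP xyz(m) with jaw (tool y) direction yaw_y deg, tool down"""
    o=obs or sensors.get_obs(); p=np.array(o['ee_pos']); r=rot(o['tool_rot'])
    a=np.radians(yaw_y); y=np.array([np.cos(a),np.sin(a),0]); z=np.array([0,0,-1.]); x=np.cross(y,z)
    T=R.from_matrix(np.c_[x,y,z]); w=(r.inv()*T).as_rotvec()
    d=np.array(xyz)-p
    n=per or int(max(1,np.ceil(np.linalg.norm(d)/.048),np.ceil(np.degrees(np.linalg.norm(w))/8.4)))
    print("n",n,"dist",np.linalg.norm(d).round(4),"rotdeg",np.degrees(w).round(2))
    for i in range(n):
        ri=r*R.from_rotvec(w*i/n); t=ri.inv().apply(d/n)*100
        print([round(float(q),2) for q in t]+[round(float(q),2) for q in np.degrees(w/n)])
def st():
    o=sensors.get_obs(); r=rot(o['tool_rot']); y=r.apply([0,1,0]); z=r.apply([0,0,1])
    print('t',round(o['t'],2),'p',o['ee_pos'].round(4),'yaw',np.degrees(np.arctan2(y[1],y[0])).round(2),'z',z.round(3),'F',o['wrist_force'].round(1),'w',round(o['grip_width'],4),'q',np.degrees(o['qpos']).round(0))
E
python3 - <<'E'
from mv import *
st(); plan([.519,.073,.25],17)
from meas import *
for n in ["top","scene"]:
    im=np.load(n+"0.npz")['im']
    x,y,w,h=(340,170,120,100) if n=="top" else (160,190,120,110)
    g=im[...].min(2)[y:y+h,x:x+w]; print(np.median(g),g.max())
    m=np.zeros((400,640),np.uint8); m[y:y+h,x:x+w]=(g>np.median(g)+25)
    cs,_=cv2.findContours(cv2.morphologyEx(m,cv2.MORPH_CLOSE,np.ones((3,3))),cv2.RETR_EXTERNAL,cv2.CHAIN_APPROX_NONE)
    for c in cs:
        if len(c)>15:
            P=plane(n,c[:,0,:],.013)[:,:2]*1000; print(n,cv2.minAreaRect(P.astype(np.float32)))
E
```

```text
t 0.15 p [0.1806 0.5193 0.2388] yaw 70.82 z [-0.    -0.001 -1.   ] F [-0.3 -0.8  0.4] w 0.0859 q [62. 15.  1. 76. -0. 81.]
n 12 dist 0.5602 rotdeg [-5.000e-02  2.000e-02  5.382e+01]
[-3.89, -2.59, -0.09, -0.0, 0.0, 4.48]
[-4.08, -2.27, -0.09, -0.0, 0.0, 4.48]
[-4.24, -1.95, -0.09, -0.0, 0.0, 4.48]
[-4.38, -1.61, -0.09, -0.0, 0.0, 4.48]
[-4.49, -1.26, -0.09, -0.0, 0.0, 4.48]
[-4.58, -0.91, -0.09, -0.0, 0.0, 4.48]
[-4.63, -0.55, -0.09, -0.0, 0.0, 4.48]
[-4.66, -0.18, -0.09, -0.0, 0.0, 4.48]
[-4.66, 0.18, -0.09, -0.0, 0.0, 4.48]
[-4.64, 0.55, -0.09, -0.0, 0.0, 4.48]
[-4.58, 0.91, -0.09, -0.0, 0.0, 4.48]
[-4.49, 1.26, -0.09, -0.0, 0.0, 4.48]
126.0 218
top ((428.0975646972656, -172.48826599121094), (22.451107025146484, 22.739011764526367), 87.92097473144531)
top ((435.8316345214844, -286.45361328125), (27.821748733520508, 46.226253509521484), 81.94384002685547)
top ((453.113525390625, -366.4895935058594), (28.217592239379883, 51.019039154052734), 75.17428588867188)
top ((567.5530395507812, -288.0409851074219), (46.54685974121094, 24.899860382080078), 36.876747131347656)
top ((650.799072265625, -402.7929382324219), (36.4431266784668, 13.669127464294434), 88.91424560546875)
109.0 177
scene ((561.9991455078125, -289.10333251953125), (26.29642677307129, 45.38644790649414), 69.69107818603516)
scene ((462.5236511230469, -372.573974609375), (22.737743377685547, 56.326778411865234), 79.00536346435547)
scene ((455.7034912109375, -284.3945007324219), (4.385123252868652, 21.711700439453125), 43.631797790527344)
scene ((435.02789306640625, -291.8669128417969), (25.920780181884766, 47.613563537597656), 78.98699188232422)
scene ((400.4887390136719, -166.13687133789062), (23.75988006591797, 36.517974853515625), 68.12202453613281)
```

Request:
arm_command(
  deltas=[
    [-3.9,-2.6,-0.1,0,0,4.5,0],
    [-4.1,-2.3,-0.1,0,0,4.5,0],
    [-4.2,-1.95,-0.1,0,0,4.5,0],
    [-4.4,-1.6,-0.1,0,0,4.5,0],
    [-4.5,-1.3,-0.1,0,0,4.5,0],
  ],
)

```text
t: 0.65
ee_pos: [0.3215, 0.3301, 0.2416]
tool_rot: [-0.001, 0.357, 0.934, -0.002]
wrist_force: [-0.2, 0.3, -0.0]
grip_width: 0.0851
```

Request:
arm_command(
  deltas=[
    [-4.6,-0.9,-0.1,0,0,4.5,0],
    [-4.6,-0.55,-0.1,0,0,4.5,0],
    [-4.6,-0.2,-0.1,0,0,4.5,0],
    [-4.6,0.2,-0.1,0,0,4.5,0],
    [-4.6,0.55,-0.1,0,0,4.5,0],
  ],
)

```text
t: 1.15
ee_pos: [0.4629, 0.1352, 0.2469]
tool_rot: [-0.0, 0.539, 0.842, -0.002]
wrist_force: [0.2, 1.1, 0.5]
grip_width: 0.0851
```

Run:
```python
from mv import *
st(); plan([.519,.073,.25],17)
```

```text
t 1.15 p [0.4629 0.1352 0.2469] yaw 24.71 z [-0.002 -0.002 -1.   ] F [0.2 1.1 0.5] w 0.0851 q [ 6.  8. -6. 76. -0. 72.]
n 2 dist 0.0838 rotdeg [-0.17  0.06  7.71]
[-4.0, 1.25, -0.16, -0.08, 0.03, 3.85]
[-3.9, 1.51, -0.16, -0.08, 0.03, 3.85]
```

Request:
arm_command(
  deltas=[
    [-4,1.25,-0.2,0,0,4,0],
    [-3.9,1.5,-0.2,0,0,4,0],
    [0,0,0,0,0,0,0],
  ],
)

```text
t: 1.45
ee_pos: [0.5229, 0.0651, 0.2499]
tool_rot: [-0.0, 0.603, 0.798, -0.002]
wrist_force: [-0.3, -0.3, 0.2]
grip_width: 0.085
```

Run:
```python
from mv import *
st(); p=imaging.camera_params("wrist"); im,d=imaging.get_image("wrist"); cv2.imwrite("pics/w1.png",im); np.savez("w1.npz",im=im,d=d); 
u,v,P=pts("wrist",d,p); near=np.hypot(P[:,0]-.519,P[:,1]-.073)<.1
for lo,hi in [(.097,.108),(.131,.146)]:
    m=near&(P[:,2]>lo)&(P[:,2]<hi); q=(P[m][:,:2]*1000).astype(np.float32)
    print(m.sum(),cv2.minEnclosingCircle(q),cv2.minAreaRect(q),np.median(P[m][:,2]))
```

```text
t 1.45 p [0.5229 0.0651 0.2499] yaw 15.88 z [-0.003 -0.003 -1.   ] F [-0.3 -0.3  0.2] w 0.085 q [-2. 13. -0. 77. -0. 72.]
13684 ((519.379150390625, 74.10939025878906), 69.87324523925781) ((520.1190185546875, 74.18898010253906), (137.87281799316406, 137.70999145507812), 27.541654586791992) 0.10426126784049933
1828 ((520.005126953125, 74.02835845947266), 33.112491607666016) ((519.942626953125, 74.31668853759766), (62.4426383972168, 29.557897567749023), 18.819995880126953) 0.14124190582848767
```

View pics/w1.png

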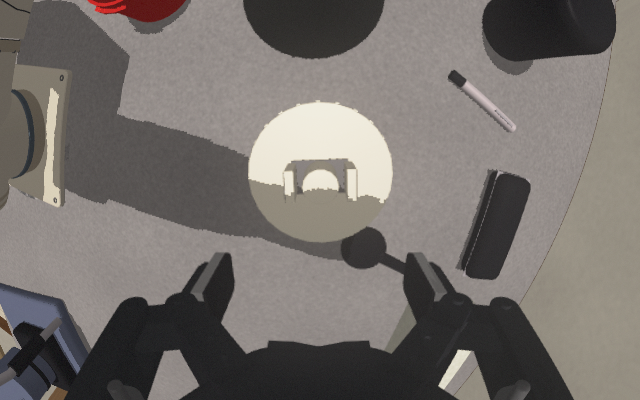

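Run:
```python
from mv import *
p=imaging.camera_params("wrist"); f=np.load("w1.npz"); u,v,P=pts("wrist",f['d'],p); c=np.array([.520,.0742])
q=P[:,:2]-c; r=np.hypot(*q.T); m=(r<.04)&(P[:,2]>.128)&(r>.0205); a=np.radians(18)
s=q@[np.cos(a),np.sin(a)]
A,B=P[m&(s>0.018)],P[m&(s<-.018)]
for X in (A,B): print(len(X),cv2.minAreaRect((X[:,:2]*1000).astype(np.float32)),X[:,2].max())
d=[np.array(cv2.minAreaRect((X[:,:2]*1000).astype(np.float32))[0]) for X in (A,B)]
print((d[0]+d[1])/2,np.degrees(np.arctan2(*(d[0]-d[1])[::-1])))
plan([.520,.0742,.16],17.5)
```

```text
4173 ((548.2479248046875, 83.8490982055664), (20.621030807495117, 32.426673889160156), 25.92816734313965) 0.3456532041310223
4217 ((490.7280578613281, 67.19438171386719), (20.140811920166016, 28.785505294799805), 6.370772838592529) 0.3458956962735406
[519.48799133  75.52173996] 16.14822524892776
n 2 dist 0.0903 rotdeg [-0.25  0.05 -1.47]
[0.39, 0.06, 4.5, -0.13, 0.03, -0.73]
[0.39, 0.05, 4.5, -0.13, 0.03, -0.73]
```

Run:
```python
from mv import *
p=imaging.camera_params("wrist"); f=np.load("w1.npz"); u,v,P=pts("wrist",f['d'],p); c=np.array([.520,.0742])
q=P[:,:2]-c; r=np.hypot(*q.T); m=(r<.04)&(P[:,2]>.128)&(r>.0205)&(P[:,2]<.142); a=np.radians(18)
s=q@[np.cos(a),np.sin(a)]
A,B=P[m&(s>0.018)],P[m&(s<-.018)]
for X in (A,B): print(len(X),cv2.minAreaRect((X[:,:2]*1000).astype(np.float32)),np.median(X[:,2]))
d=[np.array(cv2.minAreaRect((X[:,:2]*1000).astype(np.float32))[0]) for X in (A,B)]
print((d[0]+d[1])/2,np.degrees(np.arctan2(*(d[0]-d[1])[::-1])))
```

```text
386 ((543.6253051757812, 84.05791473388672), (8.94144058227539, 27.796995162963867), 18.132068634033203) 0.13829021579898518
387 ((493.1838684082031, 67.75517272949219), (9.84705638885498, 27.664867401123047), 18.236492156982422) 0.1383345949789449
[518.40458679  75.90654373] 17.910904198191627
```

Request:
arm_command(
  deltas=[
    [0.5,0,4.5,-0.1,0,-1.0,0],
    [0.5,-0.1,4.5,-0.1,0,-1.0,0],
  ],
  newtons=25,
)

```text
t: 1.7
ee_pos: [0.5201, 0.0757, 0.1627]
tool_rot: [0.004, 0.587, 0.809, 0.002]
wrist_force: [0.2, -0.9, -0.9]
grip_width: 0.085
```

Run:
```python
from mv import *
st(); plan([.519,.075,.118],18)
```

```text
t 1.7 p [0.5201 0.0757 0.1627] yaw 18.06 z [ 0.009 -0.001 -1.   ] F [ 0.2 -0.9 -0.9] w 0.085 q [ -1.  14. -11.  64.  -0.  71.]
n 1 dist 0.0447 rotdeg [0.5  0.22 0.06]
[-0.02, -0.17, 4.47, 0.5, 0.22, 0.06]
```

Request:
arm_command(
  deltas=[
    [0,-0.15,3.5,0.4,0.2,0,0],
    [0,0,0.9,0,0,0,0],
    [0,0,0,0,0,0,0],
  ],
)

```text
t: 2.0
ee_pos: [0.5138, 0.0781, 0.1135]
tool_rot: [-0.003, 0.585, 0.811, -0.001]
wrist_force: [0.3, -0.1, 0.8]
grip_width: 0.0858
```

Run:
```python
from mv import *
st(); plan([.519,.075,.118],18)
```

```text
t 2.0 p [0.5138 0.0781 0.1135] yaw 18.37 z [-0.006  0.001 -1.   ] F [ 0.3 -0.1  0.8] w 0.0858 q [ -1.  16. -16.  58.   0.  71.]
n 1 dist 0.0075 rotdeg [-0.33 -0.17  0.37]
[-0.45, 0.39, -0.46, -0.33, -0.17, 0.37]
```

Request:
arm_command(
  deltas=[
    [-0.4,0.4,-0.4,-0.3,-0.2,0.3,0],
    [0,0,0,0,0,0,0],
  ],
)

```text
t: 2.2
ee_pos: [0.5203, 0.0761, 0.1206]
tool_rot: [0.002, 0.587, 0.81, 0.001]
wrist_force: [1.0, -0.2, 0.7]
grip_width: 0.0851
```

Run:
```python
from mv import *
st(); plan([.519,.075,.118],18)
```

```text
t 2.2 p [0.5203 0.0761 0.1206] yaw 18.13 z [ 0.003 -0.001 -1.   ] F [ 1.  -0.2  0.7] w 0.0851 q [ -1.  16. -15.  59.  -0.  71.]
n 1 dist 0.0031 rotdeg [0.17 0.1  0.13]
[-0.07, -0.16, 0.25, 0.17, 0.1, 0.13]
```

Request:
arm_command(
  deltas=[
    [-0.05,-0.1,0.2,0,0,0,0],
    [0,0,0,0,0,0,0.3],
    [0,0,0,0,0,0,0.6],
    [0,0,0,0,0,0,1],
    [0,0,0,0,0,0,1],
  ],
  newtons=25,
)

```text
t: 2.7
ee_pos: [0.5214, 0.0751, 0.1233]
tool_rot: [0.005, 0.587, 0.81, 0.003]
wrist_force: [-0.8, -0.0, -1.7]
grip_width: 0.0459
```

Request:
arm_command(
  deltas=[
    [0,0,0,0,0,0,1],
    [0,0,0,0,0,0,1],
  ],
)

```text
t: 2.9
ee_pos: [0.5212, 0.075, 0.1231]
tool_rot: [0.005, 0.587, 0.81, 0.003]
wrist_force: [-0.3, 1.1, -0.6]
grip_width: 0.0463
```

Run:
```python
from mv import *
st(); im,d=imaging.get_image("wrist"); cv2.imwrite("pics/w2.png",im)
```

```text
t 2.9 p [0.5212 0.075  0.1231] yaw 18.11 z [ 0.011 -0.001 -1.   ] F [-0.3  1.1 -0.6] w 0.0463 q [ -1.  16. -15.  59.  -0.  71.]
```

View pics/w2.png

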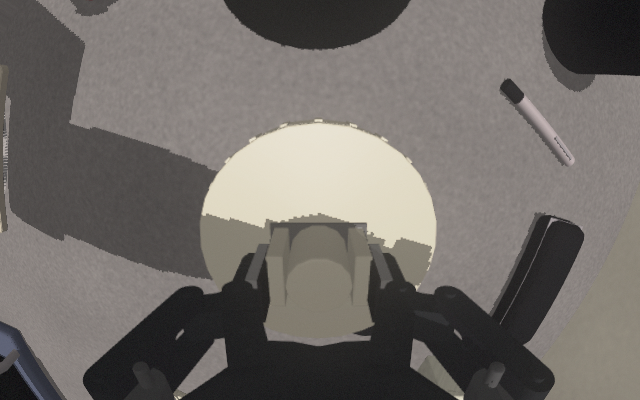

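The tabs look pinched symmetrically: the jaws hold the boss and tabs at (318,260), opening about 46 mm. Turning anticlockwise.

Request:
arm_command(
  deltas=[
    [0,0,0,0,0,-6,1],
    [0,0,0,0,0,-8,1],
  ],
)

```text
t: 3.15
ee_pos: [0.5212, 0.0752, 0.123]
tool_rot: [0.005, 0.482, 0.876, 0.002]
wrist_force: [-0.3, 0.5, 0.9]
grip_width: 0.0461
```

Run:
```python
from mv import *
st(); print(sensors.get_obs()['wrist_torque'])
```

```text
t 3.15 p [0.5212 0.0752 0.123 ] yaw 32.39 z [ 0.01  -0.001 -1.   ] F [-0.3  0.5  0.9] w 0.0461 q [ -1.  16. -15.  59.  -0.  57.]
[ 0.04214132  0.0778795  -0.04336817]
```

Turning with no resistance.

Request:
arm_command(
  deltas=[
    [0,0,0,0,0,-8,1],
    [0,0,0,0,0,-8,1],
    [0,0,0,0,0,-8,1],
    [0,0,0,0,0,-8,1],
    [0,0,0,0,0,-7,1],
  ],
)

```text
t: 3.65
ee_pos: [0.5221, 0.076, 0.1231]
tool_rot: [0.006, 0.147, 0.989, 0.002]
wrist_force: [-0.2, 3.1, 0.1]
grip_width: 0.0462
```

Run:
```python
from mv import *
st(); im,d=imaging.get_image("top"); cv2.imwrite("pics/t2.png",cv2.resize(im[130:290,180:380],(800,600)))
im,d=imaging.get_image("scene"); cv2.imwrite("pics/s2.png",cv2.resize(im[100:240,280:460],(800,600)))
```

```text
t 3.65 p [0.5221 0.076  0.1231] yaw 73.07 z [ 0.011  0.002 -1.   ] F [-0.2  3.1  0.1] w 0.0462 q [ -1.  16. -15.  59.   0.  16.]
```

View pics/s2.png

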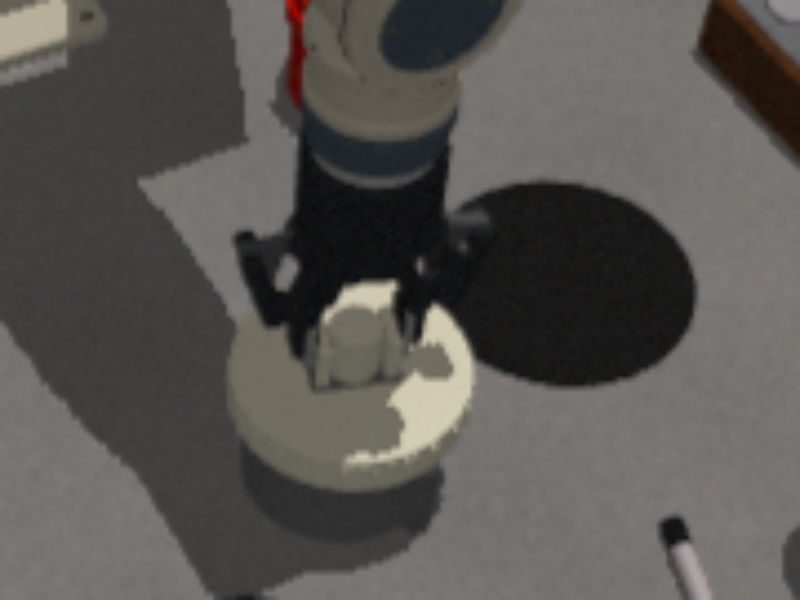

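The view shows the lid turned with the jaws; the tab line now lies across the picture at (360,380). Turned 55°. Now the lift.

Request:
arm_command(
  deltas=[
    [0,0,-0.5,0,0,0,1],
    [0,0,-1.5,0,0,0,1],
    [0,0,-2.5,0,0,0,1],
    [0,0,-3,0,0,0,1],
    [0,0,-1,0,0,0,1],
  ],
)

```text
t: 4.25
ee_pos: [0.5197, 0.0751, 0.2091]
tool_rot: [0.003, 0.158, 0.987, 0.0]
wrist_force: [-0.9, -0.3, -1.2]
grip_width: 0.0463
```

Run:
```python
from mv import *
st(); im,d=imaging.get_image("scene"); cv2.imwrite("pics/s3.png",cv2.resize(im[100:240,280:460],(800,600)))
plan([.456,.272,.19],73)
```

```text
t 4.25 p [0.5197 0.0751 0.2091] yaw 71.82 z [ 0.005 -0.001 -1.   ] F [-0.9 -0.3 -1.2] w 0.0463 q [-1. 13. -6. 71. -0. 17.]
n 5 dist 0.2079 rotdeg [ 0.08  0.34 -1.16]
[2.44, 3.34, 0.38, 0.02, 0.07, -0.23]
[2.43, 3.35, 0.38, 0.02, 0.07, -0.23]
[2.41, 3.36, 0.38, 0.02, 0.07, -0.23]
[2.4, 3.37, 0.38, 0.02, 0.07, -0.23]
[2.39, 3.38, 0.39, 0.02, 0.07, -0.23]
```

View pics/s3.png

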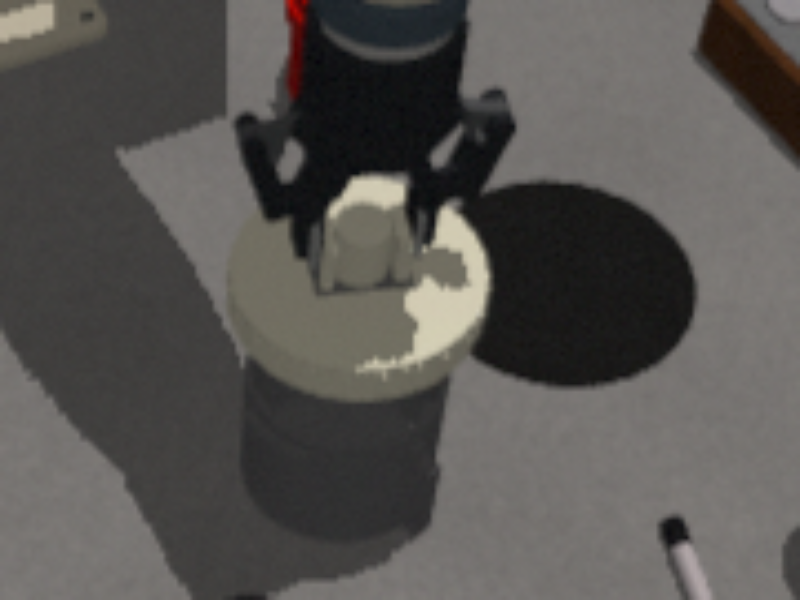

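The lid is lifted clear of the grey tub. Carrying it to the mat.

Request:
arm_command(
  deltas=[
    [2.4,3.4,0,0,0,0,1],
    [2.4,3.4,0.4,0,0,0,1],
    [2.4,3.4,1,0,0,0,1],
    [2.4,3.4,2,0,0,0,1],
    [2.2,3.2,2,0,0,0,1],
  ],
)

```text
t: 4.8
ee_pos: [0.4627, 0.2731, 0.151]
tool_rot: [0.005, 0.167, 0.986, -0.0]
wrist_force: [0.0, -0.2, -2.7]
grip_width: 0.0461
```

Request:
arm_command(
  deltas=[
    [0,0,0,0,0,0,1],
  ],
)

```text
t: 4.9
ee_pos: [0.4597, 0.2761, 0.1472]
tool_rot: [0.002, 0.166, 0.986, -0.001]
wrist_force: [-0.6, -0.3, -2.8]
grip_width: 0.0464
```

Run:
```python
from mv import *
st(); plan([.455,.273,.053],73)
```

```text
t 4.9 p [0.4597 0.2761 0.1472] yaw 70.9 z [ 0.004 -0.003 -1.   ] F [-0.6 -0.3 -2.8] w 0.0464 q [ 22.  16. -11.  63.  -0.  41.]
n 2 dist 0.0944 rotdeg [-0.08  0.29 -2.1 ]
[0.19, -0.21, 4.71, -0.04, 0.14, -1.05]
[0.19, -0.21, 4.71, -0.04, 0.14, -1.05]
```

Request:
arm_command(
  deltas=[
    [0.2,-0.2,3,0,0.1,0,1],
    [0.2,-0.2,3,0,0.1,0,1],
    [0,0,2,0,0,0,1],
    [0,0,0,0,0,0,1],
  ],
)

```text
t: 5.3
ee_pos: [0.4527, 0.2734, 0.0611]
tool_rot: [-0.001, 0.167, 0.986, -0.002]
wrist_force: [-0.5, -0.2, -3.1]
grip_width: 0.0461
```

Run:
```python
from mv import *
st(); plan([.455,.273,.051],73)
```

```text
t 5.3 p [0.4527 0.2734 0.0611] yaw 70.78 z [-0.002 -0.004 -1.   ] F [-0.5 -0.2 -3.1] w 0.0461 q [ 22.  20. -20.  51.  -0.  41.]
n 1 dist 0.0104 rotdeg [-0.25 -0.02 -2.22]
[-0.24, 0.04, 1.01, -0.25, -0.02, -2.22]
```

Request:
arm_command(
  deltas=[
    [-0.1,0,0.7,-0.2,0,0,1],
    [0,0,0.2,0,0,0,1],
    [0,0,0,0,0,0,1],
  ],
)

```text
t: 5.6
ee_pos: [0.4545, 0.2724, 0.0524]
tool_rot: [0.0, 0.168, 0.986, -0.0]
wrist_force: [-0.1, -0.3, -2.0]
grip_width: 0.046
```

Run:
```python
from mv import *
st()
```

```text
t 5.6 p [0.4545 0.2724 0.0524] yaw 70.63 z [ 0. -0. -1.] F [-0.1 -0.3 -2. ] w 0.046 q [ 22.  20. -20.  50.  -0.  41.]
```

Request:
arm_command(
  deltas=[
    [0,0,0.15,0,0,0,1],
    [0,0,0.1,0,0,0,1],
    [0,0,0,0,0,0,1],
  ],
)

```text
t: 5.9
ee_pos: [0.4556, 0.2726, 0.0517]
tool_rot: [0.002, 0.168, 0.986, 0.001]
wrist_force: [0.3, -0.4, -2.4]
grip_width: 0.0461
```

Run:
```python
from mv import *
st()
```

```text
t 5.9 p [0.4556 0.2726 0.0517] yaw 70.6 z [ 0.003  0.001 -1.   ] F [ 0.3 -0.4 -2.4] w 0.0461 q [ 22.  20. -20.  49.  -0.  41.]
```

Request:
arm_command(
  deltas=[
    [0,0,0.25,0,0,0,1],
    [0,0,0.1,0,0,0,1],
  ],
)

```text
t: 6.1
ee_pos: [0.4559, 0.2726, 0.0509]
tool_rot: [0.003, 0.168, 0.986, 0.001]
wrist_force: [-5.7, -2.6, 8.8]
grip_width: 0.0459
```

Run:
```python
from mv import *
st()
```

```text
t 6.1 p [0.4559 0.2726 0.0509] yaw 70.6 z [ 0.006  0.001 -1.   ] F [-5.7 -2.6  8.8] w 0.0459 q [ 22.  20. -21.  49.  -0.  41.]
```

Contact with the mat. Release and rise.

Request:
arm_command(
  deltas=[
    [0,0,-0.05,0,0,0,0.6],
    [0,0,0,0,0,0,0.3],
    [0,0,0,0,0,0,0],
    [0,0,0,0,0,0,0],
    [0,0,-2,0,0,0,0],
  ],
)

```text
t: 6.6
ee_pos: [0.4553, 0.2724, 0.0705]
tool_rot: [0.002, 0.168, 0.986, 0.001]
wrist_force: [0.0, -0.3, 0.0]
grip_width: 0.0853
```

Request:
arm_command(
  deltas=[
    [0,0,-4,0,0,0,0],
    [0,0,-5,0,0,0,0],
    [0,0,-5,0,0,0,0],
  ],
)

```text
t: 6.9
ee_pos: [0.4526, 0.2714, 0.2101]
tool_rot: [-0.002, 0.169, 0.986, -0.002]
wrist_force: [1.1, 0.1, -0.1]
grip_width: 0.0851
```

Run:
```python
from mv import *
st(); im,d=imaging.get_image("top"); cv2.imwrite("pics/t4.png",im); np.savez("t4.npz",im=im,d=d)
p=imaging.camera_params("wrist");im,d=imaging.get_image("wrist"); cv2.imwrite("pics/w4.png",im)
u,v,P=pts("wrist",d,p); m=(np.hypot(P[:,0]-.455,P[:,1]-.273)<.1)&(P[:,2]>.026)&(P[:,2]<.037)
print(cv2.minEnclosingCircle((P[m][:,:2]*1000).astype(np.float32)),np.median(P[m][:,2]))
```

```text
t 6.9 p [0.4526 0.2714 0.2101] yaw 70.59 z [-0.005 -0.003 -1.   ] F [ 1.1  0.1 -0.1] w 0.0851 q [22. 13. -5. 72. -0. 41.]
((455.3127136230469, 271.8027038574219), 69.72476959228516) 0.03218770980676472
```

View pics/t4.png

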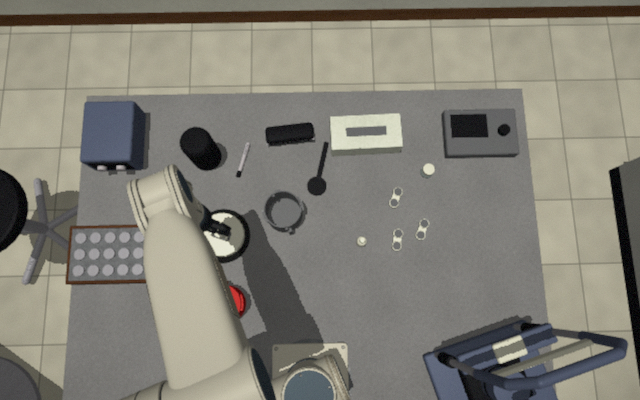

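View pics/w4.png

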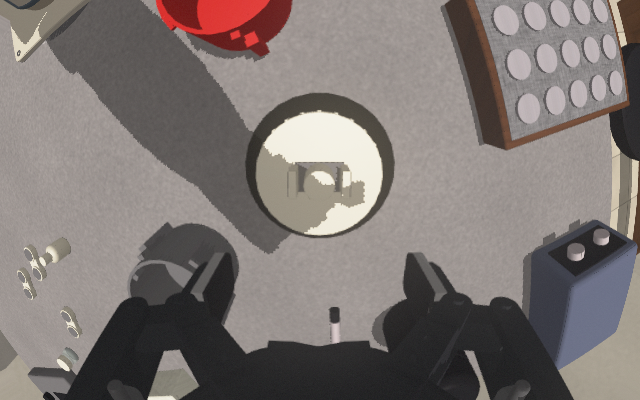

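Lid rests centred on the mat in the wrist view (320,175), tabs sprung. Open tub at (285,211) in the top view. On to the cases.

Run:
```python
from mv import *
plan([.50,-.30,.25],80)
im=np.load("t4.npz")['im']; cv2.imwrite("pics/tub4.png",cv2.resize(im[180:245,250:320],(800,600),interpolation=cv2.INTER_CUBIC))
```

```text
n 12 dist 0.5754 rotdeg [ 0.14  0.31 -9.4 ]
[-1.94, -4.38, -0.29, 0.01, 0.03, -0.78]
[-1.88, -4.4, -0.29, 0.01, 0.03, -0.78]
[-1.82, -4.43, -0.29, 0.01, 0.03, -0.78]
[-1.76, -4.45, -0.29, 0.01, 0.03, -0.78]
[-1.69, -4.48, -0.29, 0.01, 0.03, -0.78]
[-1.63, -4.5, -0.29, 0.01, 0.03, -0.78]
[-1.57, -4.52, -0.29, 0.01, 0.03, -0.78]
[-1.51, -4.54, -0.29, 0.01, 0.03, -0.78]
[-1.45, -4.56, -0.29, 0.01, 0.03, -0.78]
[-1.38, -4.58, -0.29, 0.01, 0.03, -0.78]
[-1.32, -4.6, -0.29, 0.01, 0.03, -0.78]
[-1.26, -4.62, -0.29, 0.01, 0.03, -0.78]
```

View pics/tub4.png

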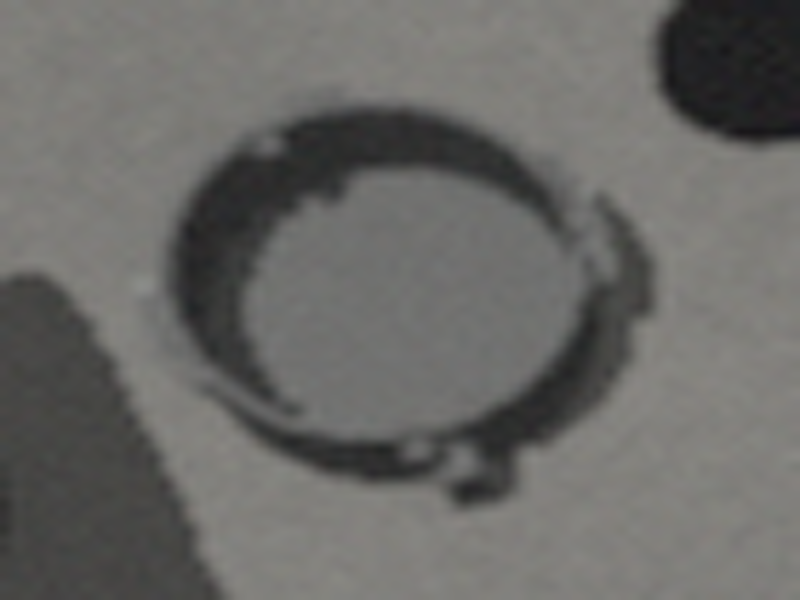

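Request:
arm_command(
  deltas=[
    [-1.9,-4.4,-0.5,0,0,-0.8,0],
    [-1.9,-4.4,-0.5,0,0,-0.8,0],
    [-1.8,-4.4,-0.5,0,0,-0.8,0],
    [-1.8,-4.5,-0.4,0,0,-0.8,0],
    [-1.7,-4.5,-0.4,0,0,-0.8,0],
  ],
)

```text
t: 7.5
ee_pos: [0.4758, 0.0318, 0.2389]
tool_rot: [0.005, 0.127, 0.992, 0.002]
wrist_force: [1.6, 0.2, -0.4]
grip_width: 0.0851
```

Request:
arm_command(
  deltas=[
    [-1.6,-4.5,-0.3,0,0,-0.8,0],
    [-1.6,-4.5,-0.3,0,0,-0.8,0],
    [-1.5,-4.5,-0.3,0,0,-0.8,0],
    [-1.5,-4.6,-0.3,0,0,-0.8,0],
    [-1.4,-4.6,-0.3,0,0,-0.8,0],
  ],
)

```text
t: 8.0
ee_pos: [0.498, -0.216, 0.2537]
tool_rot: [0.006, 0.091, 0.996, 0.002]
wrist_force: [0.7, 0.6, 1.3]
grip_width: 0.0852
```

Request:
arm_command(
  deltas=[
    [-1.3,-4.6,-0.2,0,0,-0.8,0],
    [0,0,0,0,0,0,0],
    [0,0,0,0,0,0,0],
  ],
)

```text
t: 8.3
ee_pos: [0.5022, -0.2724, 0.2535]
tool_rot: [0.005, 0.087, 0.996, 0.002]
wrist_force: [-0.3, -0.1, 0.4]
grip_width: 0.0856
```

Run:
```python
from mv import *
st(); p=imaging.camera_params("wrist"); im,d=imaging.get_image("wrist"); cv2.imwrite("pics/w5.png",im); np.savez("w5.npz",im=im,d=d,p=p)
plan([.50,-.30,.25],80)
```

```text
t 8.3 p [ 0.5022 -0.2724  0.2535] yaw 80.03 z [ 0.011  0.002 -1.   ] F [-0.3 -0.1  0.4] w 0.0856 q [-37.  16.   6.  79.   0. -27.]
n 1 dist 0.0282 rotdeg [0.23 0.6  0.07]
[-0.25, -2.79, 0.33, 0.23, 0.6, 0.07]
```

View pics/w5.png

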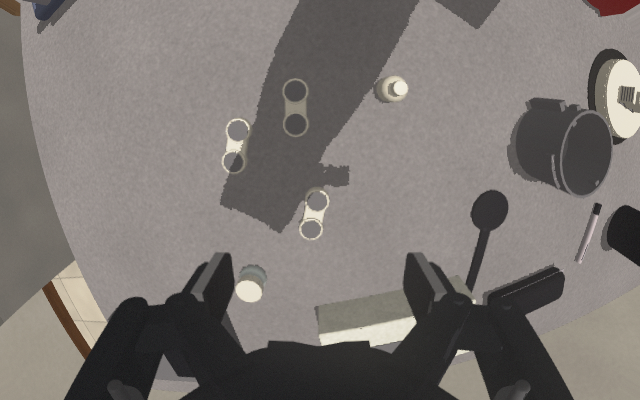

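The wrist view shows three cases at (235,146), (295,107), (314,215), the dropper at (391,89), the jar at (249,285). No others.

```bash
cat >> meas.py <<'E'
def case_depth(f,zlo=.008,zhi=.022):
    p=f['p'].item(); d=f['d']; u,v,P=pts('wrist',d,p)
    m=np.zeros(d.shape,np.uint8); k=(P[:,2]>zlo)&(P[:,2]<zhi)&(P[:,0]>.25)&(P[:,0]<.8); m[v[k],u[k]]=1
    D=np.zeros(d.shape+(3,)); D[v,u]=P
    m=cv2.morphologyEx(m,cv2.MORPH_CLOSE,np.ones((3,3),np.uint8))
    cs,_=cv2.findContours(m,cv2.RETR_EXTERNAL,cv2.CHAIN_APPROX_NONE)
    for c in cs:
        if len(c)<25: continue
        X=D[c[:,0,1],c[:,0,0]]; X=X[(X[:,2]>.004)&(X[:,2]<.03)]
        if len(X)<20: continue
        (cx,cy),(w,h),a=cv2.minAreaRect((X[:,:2]*1000).astype(np.float32))
        L,W=max(w,h),min(w,h)
        if 50<L<95 and 20<W<50:
            ang=a if w>=h else a+90
            print('px',c[:,0].mean(0).round(),'c',round(cx,1),round(cy,1),'axis',round((ang+90)%180-90,1),'L',round(L),'W',round(W))
E
python3 - <<'E'
from meas import *
case_depth(np.load("w5.npz",allow_pickle=True))
E
```

```text
px [617. 225.] c 707.3 305.1 axis -27.5 L 95 W 45
px [314. 213.] c 565.7 -289.6 axis -22.1 L 70 W 32
px [236. 145.] c 459.8 -369.4 axis -21.5 L 70 W 32
px [295. 107.] c 428.3 -286.9 axis -10.5 L 70 W 30
```

Run:
```python
from mv import *
plan([.5657,-.2896,.06],68)
```

```text
n 5 dist 0.2043 rotdeg [ 0.29  0.57 12.07]
[-1.27, -0.14, 3.88, 0.06, 0.11, 2.41]
[-1.28, -0.08, 3.88, 0.06, 0.11, 2.41]
[-1.29, -0.03, 3.88, 0.06, 0.11, 2.41]
[-1.3, 0.03, 3.87, 0.06, 0.11, 2.41]
[-1.3, 0.09, 3.87, 0.06, 0.11, 2.41]
```

Request:
arm_command(
  deltas=[
    [-1.3,-0.1,3.8,0,0.1,2.4,0.3],
    [-1.3,-0.1,3.8,0,0.1,2.4,0.3],
    [-1.3,0,3.8,0,0.1,2.4,0.3],
    [-1.3,0,3.8,0,0.1,2.4,0.3],
    [-1.3,0.1,3.0,0,0.1,2.4,0.3],
  ],
)

```text
t: 8.85
ee_pos: [0.5709, -0.2847, 0.0733]
tool_rot: [0.006, 0.191, 0.982, 0.0]
wrist_force: [-0.9, -0.6, -0.3]
grip_width: 0.0594
```

Request:
arm_command(
  deltas=[
    [0,0,0,0,0,0,0.3],
  ],
)

```text
t: 8.95
ee_pos: [0.5703, -0.2821, 0.0692]
tool_rot: [0.004, 0.19, 0.982, 0.001]
wrist_force: [-0.4, 0.1, 0.2]
grip_width: 0.0592
```

Run:
```python
from mv import *
st(); plan([.5657,-.2896,.012],68)
```

```text
t 8.95 p [ 0.5703 -0.2821  0.0692] yaw 68.05 z [ 0.007  0.002 -1.   ] F [-0.4  0.1  0.2] w 0.0592 q [-34.  28.  -4.  58.   0. -12.]
n 2 dist 0.0578 rotdeg [0.24 0.36 0.05]
[0.09, -0.45, 2.86, 0.12, 0.18, 0.02]
[0.08, -0.44, 2.86, 0.12, 0.18, 0.02]
```

Request:
arm_command(
  deltas=[
    [0.1,-0.45,2.5,0.1,0.2,0,0.3],
    [0.1,-0.45,2,0.1,0.2,0,0.3],
    [0,0,0,0,0,0,0.3],
  ],
)

```text
t: 9.25
ee_pos: [0.5662, -0.2862, 0.0268]
tool_rot: [0.001, 0.186, 0.982, -0.0]
wrist_force: [0.4, 0.4, -0.0]
grip_width: 0.0597
```

Run:
```python
from mv import *
st(); plan([.5657,-.2896,.011],68)
im,d=imaging.get_image("wrist"); cv2.imwrite("pics/w6.png",im)
```

```text
t 9.25 p [ 0.5662 -0.2862  0.0268] yaw 68.52 z [ 0.001 -0.    -1.   ] F [ 0.4  0.4 -0. ] w 0.0597 q [-34.  30.  -7.  53.   0. -13.]
n 1 dist 0.0162 rotdeg [0.01 0.08 0.52]
[-0.08, -0.33, 1.58, 0.01, 0.08, 0.52]
```

View pics/w6.png

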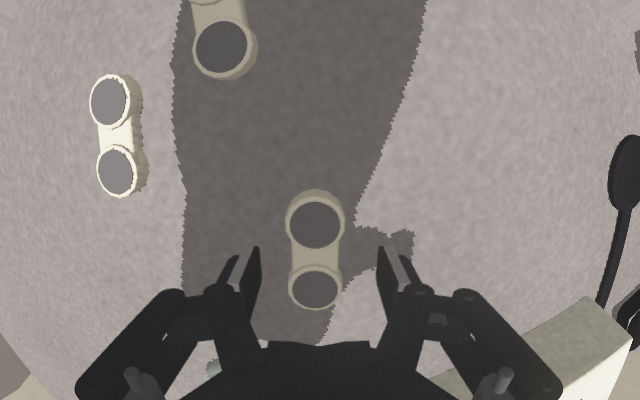

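The case waist at (314,258) lies between the fingertips and aligned with them. Lower and close.

Request:
arm_command(
  deltas=[
    [-0.1,-0.2,1.0,0,0.1,0.4,0.3],
    [0,0,0.4,0,0,0,0.3],
    [0,0,0,0,0,0,0.3],
  ],
  newtons=25,
)

```text
t: 9.6
ee_pos: [0.5689, -0.2886, 0.0184]
tool_rot: [0.004, 0.189, 0.982, -0.001]
wrist_force: [-0.5, -0.2, 1.3]
grip_width: 0.06
```

Run:
```python
from mv import *
st(); plan([.5657,-.2896,.010],68)
```

```text
t 9.6 p [ 0.5689 -0.2886  0.0184] yaw 68.21 z [ 0.007 -0.004 -1.   ] F [-0.5 -0.2  1.3] w 0.06 q [-34.  31.  -8.  51.   0. -13.]
n 1 dist 0.0091 rotdeg [-0.06  0.45  0.21]
[0.27, -0.21, 0.84, -0.06, 0.45, 0.21]
```

Request:
arm_command(
  deltas=[
    [0.2,-0.1,0.7,0,0.4,0,0.3],
    [0,0,0.2,0,0,0,0.45],
    [0,0,0,0,0,0,0.5],
  ],
)

```text
t: 9.9
ee_pos: [0.567, -0.2891, 0.01]
tool_rot: [0.001, 0.189, 0.982, -0.001]
wrist_force: [-0.7, 0.3, -0.4]
grip_width: 0.0429
```

Run:
```python
from mv import *
st(); plan([.5657,-.2896,.010],68)
```

```text
t 9.9 p [ 0.567  -0.2891  0.01  ] yaw 68.22 z [ 0.001 -0.002 -1.   ] F [-0.7  0.3 -0.4] w 0.0429 q [-35.  31.  -8.  51.  -0. -13.]
n 1 dist 0.0014 rotdeg [-0.08  0.11  0.22]
[0.1, -0.09, -0.0, -0.08, 0.11, 0.22]
```

Request:
arm_command(
  deltas=[
    [0,0,0,0,0,0,0.8],
    [0,0,0,0,0,0,1],
    [0,0,0,0,0,0,1],
    [0,0,-0.5,0,0,0,1],
    [0,0,-4,0,0,0,1],
  ],
)

```text
t: 10.4
ee_pos: [0.5645, -0.2875, 0.0513]
tool_rot: [-0.003, 0.189, 0.982, 0.001]
wrist_force: [-0.1, -0.9, -0.7]
grip_width: 0.0252
```

Request:
arm_command(
  deltas=[
    [0,0,-5,0,0,0,1],
    [0,0,-4,0,0,0,1],
  ],
)

```text
t: 10.6
ee_pos: [0.5641, -0.2871, 0.1434]
tool_rot: [-0.005, 0.189, 0.982, 0.002]
wrist_force: [1.0, 0.1, -0.1]
grip_width: 0.0253
```

Run:
```python
from mv import *
st(); plan([.52,.0742,.19],75)
im,d=imaging.get_image("wrist"); cv2.imwrite("pics/w7.png",im)
```

```text
t 10.6 p [ 0.5641 -0.2871  0.1434] yaw 68.2 z [-0.009  0.005 -1.   ] F [ 1.   0.1 -0.1] w 0.0253 q [-35.  25.   3.  68.  -0. -13.]
n 8 dist 0.367 rotdeg [ 0.11 -0.59 -6.8 ]
[2.19, 3.99, -0.55, 0.01, -0.07, -0.85]
[2.13, 4.02, -0.56, 0.01, -0.07, -0.85]
[2.07, 4.05, -0.56, 0.01, -0.07, -0.85]
[2.01, 4.08, -0.57, 0.01, -0.07, -0.85]
[1.95, 4.11, -0.57, 0.01, -0.07, -0.85]
[1.89, 4.14, -0.57, 0.01, -0.07, -0.85]
[1.83, 4.17, -0.58, 0.01, -0.07, -0.85]
[1.76, 4.19, -0.58, 0.01, -0.07, -0.85]
```

View pics/w7.png

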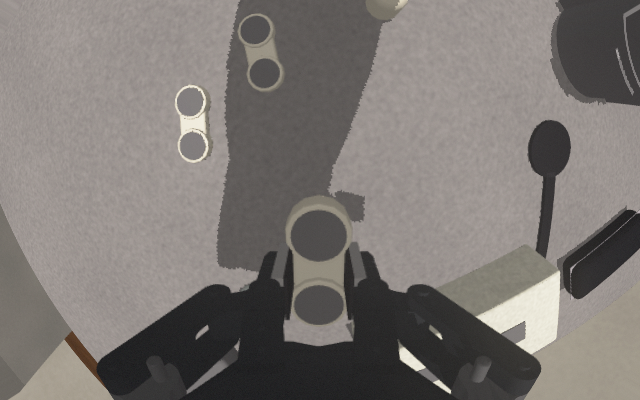

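Case held at the waist (318,270). Carry it to the tub.

Request:
arm_command(
  deltas=[
    [1.9,4.1,-1.0,0,0,0,1],
    [1.9,4.1,-1.0,0,0,0,1],
    [1.8,4.2,-1.0,0,0,0,1],
    [1.8,4.2,-1.0,0,0,0,1],
    [1.8,4.2,-0.5,0,0,0,1],
  ],
)

```text
t: 11.15
ee_pos: [0.5591, -0.0606, 0.1998]
tool_rot: [0.003, 0.194, 0.981, -0.002]
wrist_force: [0.7, 0.2, -0.6]
grip_width: 0.0255
```

Request:
arm_command(
  deltas=[
    [1.8,4.2,0,0,0,0,1],
    [1.8,4.2,0,0,0,0,1],
    [1.0,3,0,0,0,0,1],
    [0,0,0,0,0,0,1],
  ],
)

```text
t: 11.55
ee_pos: [0.5586, 0.0722, 0.202]
tool_rot: [0.005, 0.191, 0.982, -0.001]
wrist_force: [0.7, -0.2, -0.9]
grip_width: 0.0251
```

Run:
```python
from mv import *
st(); plan([.52,.0742,.14],68)
```

```text
t 11.55 p [0.5586 0.0722 0.202 ] yaw 67.94 z [ 0.01  -0.003 -1.   ] F [ 0.7 -0.2 -0.9] w 0.0251 q [-1. 16. -2. 71. -0. 21.]
n 2 dist 0.073 rotdeg [ 0.04  0.62 -0.06]
[1.86, -0.63, 3.08, 0.02, 0.31, -0.03]
[1.84, -0.63, 3.09, 0.02, 0.31, -0.03]
```

Request:
arm_command(
  deltas=[
    [1.9,-0.6,2,0,0.3,0,1],
    [1.8,-0.6,2,0,0.3,0,1],
    [0,0,0,0,0,0,1],
  ],
)

```text
t: 11.85
ee_pos: [0.5194, 0.0758, 0.1612]
tool_rot: [0.001, 0.19, 0.982, 0.0]
wrist_force: [0.3, -0.5, -0.3]
grip_width: 0.0253
```

Run:
```python
from mv import *
st(); plan([.52,.0742,.07],68)
p=imaging.camera_params("wrist");im,d=imaging.get_image("wrist"); cv2.imwrite("pics/w8.png",im)
u,v,P=pts("wrist",d,p); m=(np.hypot(P[:,0]-.52,P[:,1]-.075)<.08)&(P[:,2]>.094)&(P[:,2]<.104)
print(m.sum(),cv2.minEnclosingCircle((P[m][:,:2]*1000).astype(np.float32)))
```

```text
t 11.85 p [0.5194 0.0758 0.1612] yaw 68.13 z [ 0.002  0.    -1.   ] F [ 0.3 -0.5 -0.3] w 0.0253 q [ -1.  14. -11.  64.   0.  21.]
n 2 dist 0.0912 rotdeg [0.06 0.13 0.13]
[-0.05, -0.07, 4.56, 0.03, 0.06, 0.06]
[-0.05, -0.07, 4.56, 0.03, 0.06, 0.06]
2684 ((520.1085205078125, 73.75534057617188), 58.39390182495117)
```

View pics/w8.png

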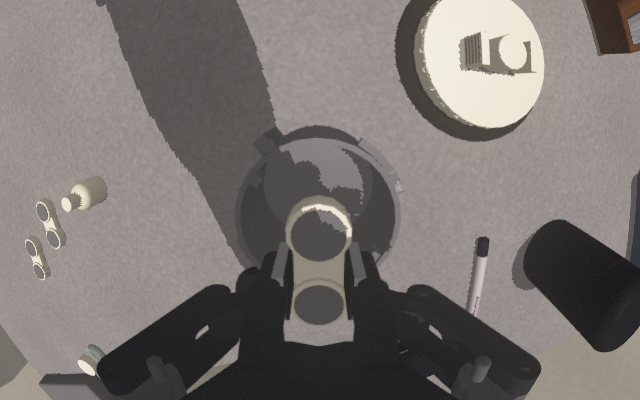

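Tub rim centre at (0.520, 0.074). The case is above the mouth at (318,260). Lower and release with a partial opening.

Request:
arm_command(
  deltas=[
    [0,-0.05,4,0,0,0,1],
    [0,-0.05,3.5,0,0,0,1],
    [0,0,0.8,0,0,0,1],
    [0,0,0,0,0,0,1],
  ],
)

```text
t: 12.3
ee_pos: [0.5283, 0.0725, 0.0831]
tool_rot: [0.008, 0.191, 0.982, 0.001]
wrist_force: [0.5, -0.6, 0.0]
grip_width: 0.0258
```

Run:
```python
from mv import *
st(); plan([.52,.0742,.07],68)
```

```text
t 12.3 p [0.5283 0.0725 0.0831] yaw 67.96 z [ 0.017 -0.001 -1.   ] F [ 0.5 -0.6  0. ] w 0.0258 q [ -1.  18. -18.  53.  -0.  21.]
n 1 dist 0.0156 rotdeg [ 0.31  0.9  -0.04]
[0.86, -0.16, 1.29, 0.31, 0.9, -0.04]
```

Request:
arm_command(
  deltas=[
    [0.8,-0.1,1.2,0.3,0.9,0,1],
    [0,0,0,0,0,0,1],
  ],
)

```text
t: 12.5
ee_pos: [0.5223, 0.0742, 0.0727]
tool_rot: [0.001, 0.192, 0.981, 0.0]
wrist_force: [-0.6, 0.7, -0.2]
grip_width: 0.0256
```

Run:
```python
from mv import *
st()
```

```text
t 12.5 p [0.5223 0.0742 0.0727] yaw 67.91 z [ 0.002  0.    -1.   ] F [-0.6  0.7 -0.2] w 0.0256 q [ -1.  19. -19.  52.   0.  21.]
```

Request:
arm_command(
  deltas=[
    [0,0,0,0,0,0,0.5],
    [0,0,0,0,0,0,0.5],
    [0,0,-4,0,0,0,0.5],
    [0,0,-5,0,0,0,0.5],
    [0,0,-4.5,0,0,0,0.3],
  ],
)

```text
t: 13.0
ee_pos: [0.5202, 0.0743, 0.2094]
tool_rot: [-0.002, 0.191, 0.982, -0.0]
wrist_force: [1.1, 0.0, 0.3]
grip_width: 0.0557
```

Run:
```python
from mv import *
st(); p=imaging.camera_params("wrist");im,d=imaging.get_image("wrist"); cv2.imwrite("pics/w9.png",im)
im,d=imaging.get_image("scene"); cv2.imwrite("pics/s9.png",im)
plan([.46,-.36,.20],68.5)
```

```text
t 13.0 p [0.5202 0.0743 0.2094] yaw 67.93 z [-0.005  0.    -1.   ] F [1.1 0.  0.3] w 0.0557 q [-1. 13. -5. 72.  0. 21.]
n 10 dist 0.4391 rotdeg [ 0.12  0.29 -0.57]
[-1.05, -4.26, 0.13, 0.01, 0.03, -0.06]
[-1.04, -4.26, 0.13, 0.01, 0.03, -0.06]
[-1.04, -4.26, 0.13, 0.01, 0.03, -0.06]
[-1.04, -4.26, 0.13, 0.01, 0.03, -0.06]
[-1.03, -4.27, 0.14, 0.01, 0.03, -0.06]
[-1.03, -4.27, 0.14, 0.01, 0.03, -0.06]
[-1.02, -4.27, 0.14, 0.01, 0.03, -0.06]
[-1.02, -4.27, 0.14, 0.01, 0.03, -0.06]
[-1.01, -4.27, 0.14, 0.01, 0.03, -0.06]
[-1.01, -4.27, 0.14, 0.01, 0.03, -0.06]
```

View pics/w9.png

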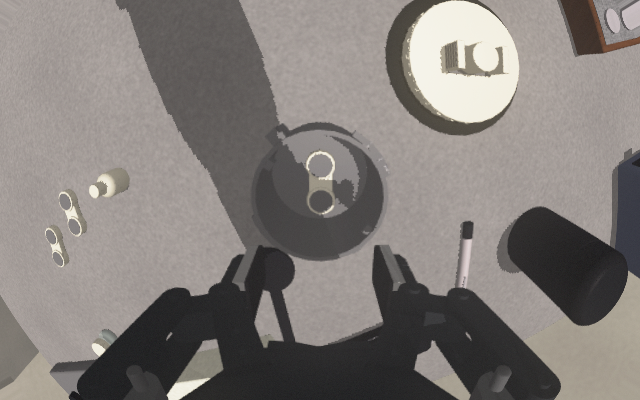

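View pics/s9.png

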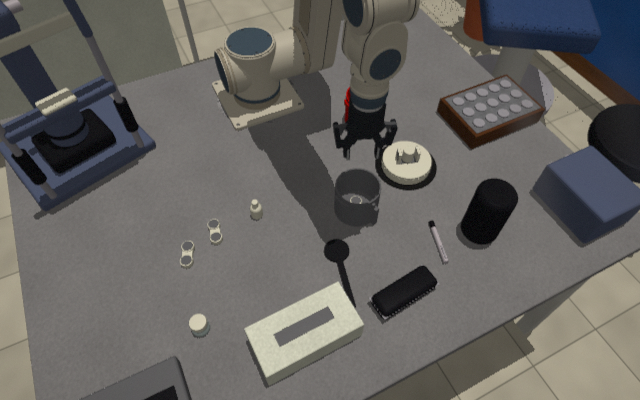

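The first case lies flat in the tub (320,183). Next case.

Request:
arm_command(
  deltas=[
    [-1.1,-4.5,0,0,0,0,0.3],
    [-1.1,-4.5,0,0,0,0,0.3],
    [-1.1,-4.5,0,0,0,0,0.3],
    [-1.1,-4.5,0,0,0,0,0.3],
    [-1.1,-4.5,0,0,0,0,0.3],
  ],
)

```text
t: 13.6
ee_pos: [0.4911, -0.1565, 0.2182]
tool_rot: [0.008, 0.185, 0.983, 0.001]
wrist_force: [0.8, 0.4, 0.5]
grip_width: 0.0599
```

Request:
arm_command(
  deltas=[
    [-1.1,-4.5,0,0,0,0,0.3],
    [-1.1,-4.5,0,0,0,0,0.3],
    [-1.1,-4.5,0,0,0,0,0.3],
    [-1.0,-4.2,0,0,0,0,0.3],
    [0,0,0,0,0,0,0.3],
  ],
)

```text
t: 14.1
ee_pos: [0.4635, -0.3496, 0.2202]
tool_rot: [0.01, 0.187, 0.982, -0.001]
wrist_force: [0.0, -0.2, 0.6]
grip_width: 0.0599
```

Run:
```python
from mv import *
from meas import *
st(); p=imaging.camera_params("wrist");im,d=imaging.get_image("wrist"); cv2.imwrite("pics/w10.png",im); np.savez("w10.npz",im=im,d=d,p=p)
case_depth(np.load("w10.npz",allow_pickle=True))
plan([.46,-.369,.06],68.5)
```

```text
t 14.1 p [ 0.4635 -0.3496  0.2202] yaw 68.39 z [ 0.02  -0.005 -1.   ] F [ 0.  -0.2  0.6] w 0.0599 q [-46.  17.   2.  74.   1. -24.]
px [301. 171.] c 459.8 -370.4 axis -21.8 L 72 W 30
px [359. 119.] c 427.9 -287.7 axis -9.2 L 70 W 31
n 4 dist 0.1618 rotdeg [ 0.18  1.15 -0.07]
[-0.03, -0.54, 4.01, 0.04, 0.29, -0.02]
[-0.05, -0.54, 4.01, 0.04, 0.29, -0.02]
[-0.07, -0.54, 4.01, 0.04, 0.29, -0.02]
[-0.09, -0.54, 4.01, 0.04, 0.29, -0.02]
```

View pics/w10.png

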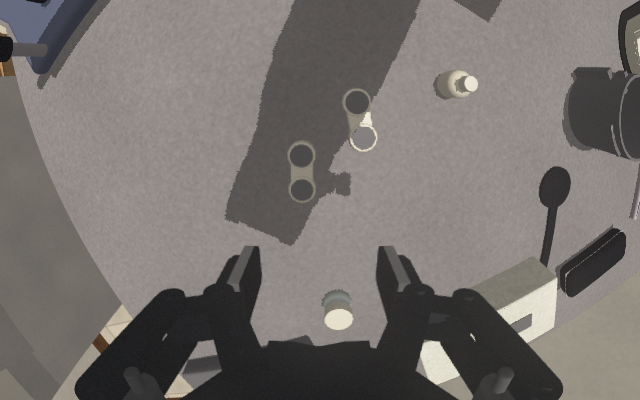

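Request:
arm_command(
  deltas=[
    [0,-0.6,4,0,0.3,0,0.3],
    [0,-0.6,4,0,0.3,0,0.3],
    [-0.1,-0.6,4,0,0.3,0,0.3],
    [-0.1,-0.5,3.5,0,0.3,0,0.3],
    [0,0,0,0,0,0,0.3],
  ],
)

```text
t: 14.65
ee_pos: [0.4613, -0.3673, 0.0646]
tool_rot: [0.003, 0.186, 0.983, 0.0]
wrist_force: [-1.0, 0.1, 0.5]
grip_width: 0.0601
```

Run:
```python
from mv import *
st(); plan([.46,-.370,.011],68.5)
```

```text
t 14.65 p [ 0.4613 -0.3673  0.0646] yaw 68.6 z [ 0.005 -0.    -1.   ] F [-1.   0.1  0.5] w 0.0601 q [-47.  24. -11.  54.   0. -25.]
n 2 dist 0.0537 rotdeg [0.09 0.3  0.1 ]
[0.02, -0.15, 2.68, 0.04, 0.15, 0.05]
[0.02, -0.15, 2.68, 0.04, 0.15, 0.05]
```

Request:
arm_command(
  deltas=[
    [0,-0.15,2.5,0,0.15,0,0.3],
    [0,-0.1,2.2,0,0.15,0,0.3],
    [0,0,0,0,0,0,0.3],
  ],
)

```text
t: 14.95
ee_pos: [0.4632, -0.3678, 0.0217]
tool_rot: [0.002, 0.184, 0.983, -0.0]
wrist_force: [-0.4, -0.2, 0.9]
grip_width: 0.0599
```

Run:
```python
from mv import *
st(); plan([.46,-.370,.010],68.5)
```

```text
t 14.95 p [ 0.4632 -0.3678  0.0217] yaw 68.78 z [ 0.004 -0.001 -1.   ] F [-0.4 -0.2  0.9] w 0.0599 q [-47.  27. -14.  49.   0. -25.]
n 1 dist 0.0123 rotdeg [0.02 0.24 0.28]
[0.22, -0.32, 1.17, 0.02, 0.24, 0.28]
```

Request:
arm_command(
  deltas=[
    [0.2,-0.25,1.0,0,0.2,0.2,0.3],
    [0,0,0.2,0,0,0,0.45],
    [0,0,0,0,0,0,0.5],
  ],
)

```text
t: 15.25
ee_pos: [0.4625, -0.3697, 0.0142]
tool_rot: [0.003, 0.185, 0.983, -0.002]
wrist_force: [0.2, 0.4, -0.7]
grip_width: 0.0428
```

Run:
```python
from mv import *
st(); plan([.46,-.370,.010],68.5)
```

```text
t 15.25 p [ 0.4625 -0.3697  0.0142] yaw 68.67 z [ 0.005 -0.004 -1.   ] F [ 0.2  0.4 -0.7] w 0.0428 q [-47.  27. -15.  48.   0. -25.]
n 1 dist 0.0049 rotdeg [-0.11  0.35  0.17]
[0.23, -0.11, 0.42, -0.11, 0.35, 0.17]
```

Request:
arm_command(
  deltas=[
    [0.2,-0.1,0.4,0,0.3,0,0.5],
    [0,0,0,0,0,0,0.7],
    [0,0,0,0,0,0,1],
    [0,0,0,0,0,0,1],
  ],
)

```text
t: 15.65
ee_pos: [0.4608, -0.3707, 0.0122]
tool_rot: [0.001, 0.185, 0.983, -0.002]
wrist_force: [0.6, -0.1, -0.7]
grip_width: 0.0253
```

Run:
```python
from mv import *
st()
```

```text
t 15.65 p [ 0.4608 -0.3707  0.0122] yaw 68.66 z [ 0.002 -0.004 -1.   ] F [ 0.6 -0.1 -0.7] w 0.0253 q [-47.  27. -15.  48.  -0. -26.]
```

Request:
arm_command(
  deltas=[
    [0,0,-1,0,0,0,1],
    [0,0,-4,0,0,0,1],
    [0,0,-5,0,0,0,1],
    [0,0,-5,0,0,0,1],
    [0,0,-4,0,0,0,1],
  ],
)

```text
t: 16.15
ee_pos: [0.458, -0.3676, 0.2048]
tool_rot: [-0.004, 0.185, 0.983, 0.002]
wrist_force: [1.0, -1.9, -0.8]
grip_width: 0.0254
```

Run:
```python
from mv import *
st(); plan([.52,.074,.20],68)
im,d=imaging.get_image("wrist"); cv2.imwrite("pics/w11.png",im)
```

```text
t 16.15 p [ 0.458  -0.3676  0.2048] yaw 68.63 z [-0.006  0.005 -1.   ] F [ 1.  -1.9 -0.8] w 0.0254 q [-47.  19.   3.  74.  -0. -26.]
n 10 dist 0.446 rotdeg [ 0.12 -0.44  0.64]
[1.03, 4.34, 0.06, 0.01, -0.04, 0.06]
[1.04, 4.34, 0.06, 0.01, -0.04, 0.06]
[1.04, 4.34, 0.06, 0.01, -0.04, 0.06]
[1.05, 4.33, 0.06, 0.01, -0.04, 0.06]
[1.05, 4.33, 0.06, 0.01, -0.04, 0.06]
[1.06, 4.33, 0.06, 0.01, -0.04, 0.06]
[1.06, 4.33, 0.05, 0.01, -0.04, 0.06]
[1.07, 4.33, 0.05, 0.01, -0.04, 0.06]
[1.07, 4.33, 0.05, 0.01, -0.04, 0.06]
[1.07, 4.33, 0.05, 0.01, -0.04, 0.06]
```

View pics/w11.png

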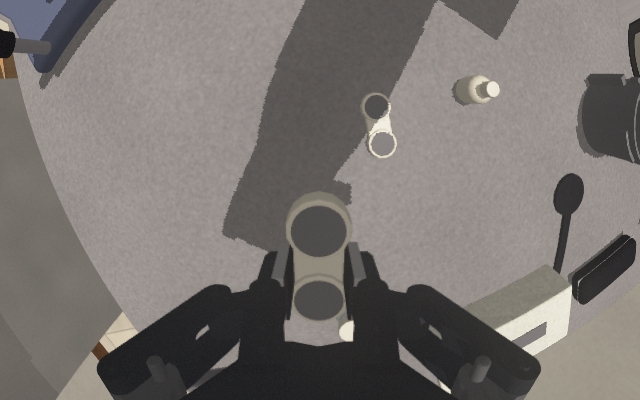

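Second case held at (318,268). To the tub.

Request:
arm_command(
  deltas=[
    [1.1,4.5,0,0,0,0,1],
    [1.1,4.5,0,0,0,0,1],
    [1.1,4.5,0,0,0,0,1],
    [1.1,4.5,0,0,0,0,1],
    [1.1,4.5,0,0,0,0,1],
  ],
)

```text
t: 16.7
ee_pos: [0.4915, -0.139, 0.216]
tool_rot: [0.005, 0.19, 0.982, -0.004]
wrist_force: [1.2, -0.5, -1.0]
grip_width: 0.025
```

Request:
arm_command(
  deltas=[
    [1.1,4.4,0,0,0,0,1],
    [1.1,4.4,0,0,0,0,1],
    [1.1,4.4,0,0,0,0,1],
    [1.1,4.4,0,0,0,0,1],
    [0,0,0,0,0,0,1],
  ],
)

```text
t: 17.2
ee_pos: [0.5153, 0.053, 0.2176]
tool_rot: [0.007, 0.188, 0.982, -0.003]
wrist_force: [-0.1, -0.2, -0.4]
grip_width: 0.0252
```

Run:
```python
from mv import *
st(); plan([.52,.074,.14],68)
```

```text
t 17.2 p [0.5153 0.053  0.2176] yaw 68.33 z [ 0.012 -0.008 -1.   ] F [-0.1 -0.2 -0.4] w 0.0252 q [-3. 12. -6. 71. -0. 18.]
n 2 dist 0.0805 rotdeg [-0.19  0.82  0.33]
[0.23, 1.08, 3.87, -0.1, 0.41, 0.17]
[0.2, 1.07, 3.88, -0.1, 0.41, 0.17]
```

Request:
arm_command(
  deltas=[
    [0.2,1.1,3,-0.1,0.4,0,1],
    [0.2,1.1,3,-0.1,0.4,0,1],
    [0,0,0,0,0,0,1],
  ],
)

```text
t: 17.5
ee_pos: [0.5206, 0.0764, 0.1582]
tool_rot: [0.002, 0.186, 0.983, 0.0]
wrist_force: [-0.4, -0.6, -0.1]
grip_width: 0.0249
```

Run:
```python
from mv import *
st(); plan([.52,.074,.07],68)
```

```text
t 17.5 p [0.5206 0.0764 0.1582] yaw 68.56 z [ 0.004 -0.001 -1.   ] F [-0.4 -0.6 -0.1] w 0.0249 q [ -1.  15. -11.  64.  -0.  21.]
n 2 dist 0.0883 rotdeg [0.05 0.22 0.56]
[0.0, -0.13, 4.41, 0.03, 0.11, 0.28]
[-0.01, -0.13, 4.41, 0.03, 0.11, 0.28]
```

Request:
arm_command(
  deltas=[
    [0.3,-0.1,3,0,0.3,0,1],
    [0.3,-0.1,3,0,0.3,0,1],
    [0.3,0,2,0,0.3,0,1],
    [0,0,0,0,0,0,1],
  ],
)

```text
t: 17.9
ee_pos: [0.5134, 0.0749, 0.0816]
tool_rot: [-0.003, 0.187, 0.982, 0.001]
wrist_force: [-0.4, 0.3, -0.2]
grip_width: 0.0249
```

Run:
```python
from mv import *
st(); plan([.52,.074,.073],68)
```

```text
t 17.9 p [0.5134 0.0749 0.0816] yaw 68.48 z [-0.005  0.004 -1.   ] F [-0.4  0.3 -0.2] w 0.0249 q [ -1.  18. -19.  54.   0.  20.]
n 1 dist 0.0109 rotdeg [ 0.09 -0.36  0.48]
[-0.65, 0.16, 0.86, 0.09, -0.36, 0.48]
```

Request:
arm_command(
  deltas=[
    [-0.6,0.1,0.9,0,-0.3,0,1],
    [0,0,0,0,0,0,1],
    [0,0,0,0,0,0,0.5],
    [0,0,0,0,0,0,0.5],
    [0,0,-4,0,0,0,0.5],
  ],
)

```text
t: 18.4
ee_pos: [0.5205, 0.0716, 0.1144]
tool_rot: [-0.0, 0.188, 0.982, 0.0]
wrist_force: [0.1, 0.3, 0.8]
grip_width: 0.043
```

Request:
arm_command(
  deltas=[
    [0,0,-5,0,0,0,0.5],
    [0,0,-4.5,0,0,0,0.3],
  ],
)

```text
t: 18.6
ee_pos: [0.5193, 0.0715, 0.2122]
tool_rot: [-0.001, 0.188, 0.982, 0.0]
wrist_force: [1.5, -0.2, 0.2]
grip_width: 0.0557
```

Run:
```python
from mv import *
st(); p=imaging.camera_params("wrist");im,d=imaging.get_image("wrist"); cv2.imwrite("pics/w12.png",im); 
plan([.43,-.285,.20],79.5)
```

```text
t 18.6 p [0.5193 0.0715 0.2122] yaw 68.38 z [-0.003  0.001 -1.   ] F [ 1.5 -0.2  0.2] w 0.0557 q [-1. 13. -5. 72.  0. 20.]
n 8 dist 0.3687 rotdeg [  0.16   0.39 -11.11]
[-0.58, -4.57, 0.24, 0.02, 0.05, -1.39]
[-0.46, -4.58, 0.24, 0.02, 0.05, -1.39]
[-0.35, -4.59, 0.24, 0.02, 0.05, -1.39]
[-0.24, -4.6, 0.24, 0.02, 0.05, -1.39]
[-0.13, -4.6, 0.24, 0.02, 0.05, -1.39]
[-0.02, -4.6, 0.24, 0.02, 0.05, -1.39]
[0.09, -4.6, 0.24, 0.02, 0.05, -1.39]
[0.2, -4.6, 0.25, 0.02, 0.05, -1.39]
```

View pics/w12.png

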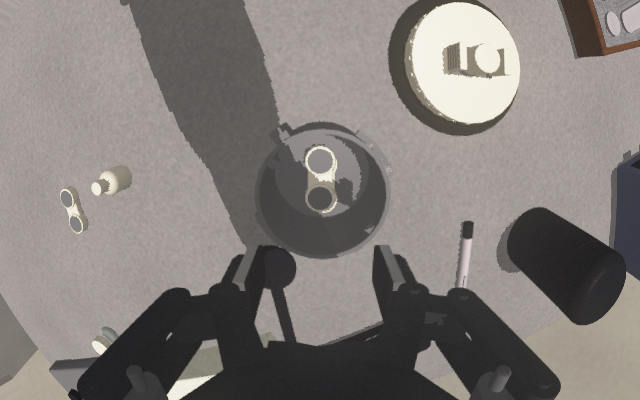

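The second case is stacked flat on the first (320,180). On to the third.

Request:
arm_command(
  deltas=[
    [-0.6,-4.8,0,0,0,-1.5,0.3],
    [-0.5,-4.8,0,0,0,-1.5,0.3],
    [-0.4,-4.8,0,0,0,-1.5,0.3],
    [-0.3,-4.8,0,0,0,-1.5,0.3],
    [-0.2,-4.8,0,0,0,-1.5,0.3],
  ],
)

```text
t: 19.15
ee_pos: [0.4667, -0.1644, 0.2269]
tool_rot: [0.011, 0.114, 0.993, 0.0]
wrist_force: [1.3, -0.2, -0.3]
grip_width: 0.0599
```

Request:
arm_command(
  deltas=[
    [-0.1,-4.8,0,0,0,-1.5,0.3],
    [0.1,-4.8,0,0,0,-1.5,0.3],
    [0.2,-3.5,0,0,0,-0.6,0.3],
    [0,0,0,0,0,0,0.3],
  ],
)

```text
t: 19.55
ee_pos: [0.4349, -0.3026, 0.2293]
tool_rot: [0.013, 0.083, 0.996, -0.002]
wrist_force: [1.3, -0.0, -1.0]
grip_width: 0.0596
```

Run:
```python
from mv import *
from meas import *
st(); p=imaging.camera_params("wrist");im,d=imaging.get_image("wrist"); cv2.imwrite("pics/w13.png",im); np.savez("w13.npz",im=im,d=d,p=p)
case_depth(np.load("w13.npz",allow_pickle=True))
plan([.428,-.2873,.06],80)
```

```text
t 19.55 p [ 0.4349 -0.3026  0.2293] yaw 80.44 z [ 0.026 -0.007 -1.   ] F [ 1.3 -0.  -1. ] w 0.0596 q [-44.  12.  -4.  73.   1. -35.]
px [625. 256.] c 704.8 302.4 axis -29.4 L 93 W 38
px [332. 158.] c 428.3 -286.4 axis -9.5 L 70 W 31
n 4 dist 0.1701 rotdeg [-0.08  1.53  0.46]
[0.35, 0.31, 4.23, -0.02, 0.38, 0.12]
[0.32, 0.31, 4.23, -0.02, 0.38, 0.12]
[0.29, 0.31, 4.23, -0.02, 0.38, 0.12]
[0.26, 0.31, 4.23, -0.02, 0.38, 0.12]
```

Request:
arm_command(
  deltas=[
    [0.3,0.3,4.2,0,0.4,0.1,0.3],
    [0.3,0.3,4.2,0,0.4,0.1,0.3],
    [0.3,0.3,4.2,0,0.4,0.1,0.3],
    [0.2,0.3,3.8,0,0.3,0.1,0.3],
    [0,0,0,0,0,0,0.3],
  ],
)

```text
t: 20.1
ee_pos: [0.4313, -0.2849, 0.0646]
tool_rot: [0.003, 0.086, 0.996, -0.003]
wrist_force: [-0.9, 0.5, 0.7]
grip_width: 0.0598
```

Run:
```python
from mv import *
st(); plan([.428,-.2868,.011],80)
```

```text
t 20.1 p [ 0.4313 -0.2849  0.0646] yaw 80.15 z [ 0.006 -0.006 -1.   ] F [-0.9  0.5  0.7] w 0.0598 q [-43.  18. -21.  50.  -0. -33.]
n 2 dist 0.0538 rotdeg [-0.29  0.41  0.15]
[0.17, -0.11, 2.68, -0.14, 0.21, 0.07]
[0.16, -0.11, 2.68, -0.14, 0.21, 0.07]
```

Request:
arm_command(
  deltas=[
    [0.2,-0.1,2.6,-0.1,0.2,0,0.3],
    [0.2,-0.1,2.3,-0.1,0.2,0,0.3],
    [0,0,0,0,0,0,0.4],
  ],
)

```text
t: 20.4
ee_pos: [0.4304, -0.2858, 0.0198]
tool_rot: [0.002, 0.084, 0.996, -0.002]
wrist_force: [-0.4, 0.4, 0.4]
grip_width: 0.0513
```

Run:
```python
from mv import *
st(); plan([.428,-.2868,.010],80)
im,d=imaging.get_image("wrist"); cv2.imwrite("pics/w14.png",im)
```

```text
t 20.4 p [ 0.4304 -0.2858  0.0198] yaw 80.37 z [ 0.004 -0.005 -1.   ] F [-0.4  0.4  0.4] w 0.0513 q [-43.  21. -25.  44.  -0. -33.]
n 1 dist 0.0102 rotdeg [-0.22  0.29  0.37]
[0.23, -0.14, 0.98, -0.22, 0.29, 0.37]
```

View pics/w14.png

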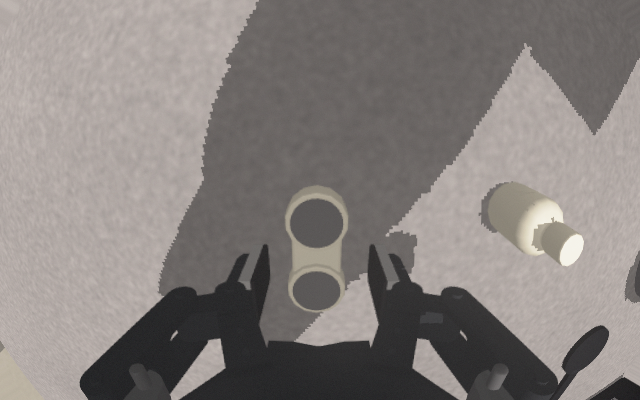

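Case waist (317,258) centred, with the dropper (530,220) well clear.

Request:
arm_command(
  deltas=[
    [0.2,-0.1,0.9,-0.2,0.3,0.2,0.45],
    [0,0,0.2,0,0,0,0.5],
    [0,0,0,0,0,0,0.5],
  ],
)

```text
t: 20.75
ee_pos: [0.4316, -0.2884, 0.0145]
tool_rot: [0.003, 0.085, 0.996, -0.003]
wrist_force: [-0.4, 0.4, 0.5]
grip_width: 0.0427
```

Run:
```python
from mv import *
st(); plan([.428,-.2868,.010],80)
```

```text
t 20.75 p [ 0.4316 -0.2884  0.0145] yaw 80.21 z [ 0.006 -0.006 -1.   ] F [-0.4  0.4  0.5] w 0.0427 q [-43.  21. -25.  43.  -0. -33.]
n 1 dist 0.006 rotdeg [-0.29  0.43  0.21]
[0.38, 0.1, 0.45, -0.29, 0.43, 0.21]
```

Request:
arm_command(
  deltas=[
    [0.3,0.1,0.4,-0.2,0.4,0,0.5],
    [0,0,0,0,0,0,0.7],
    [0,0,0,0,0,0,1],
    [0,0,0,0,0,0,1],
    [0,0,-1,0,0,0,1],
  ],
)

```text
t: 21.25
ee_pos: [0.4285, -0.2868, 0.0211]
tool_rot: [-0.0, 0.085, 0.996, -0.001]
wrist_force: [-0.5, 0.6, -0.1]
grip_width: 0.0252
```

Request:
arm_command(
  deltas=[
    [0,0,-4,0,0,0,1],
    [0,0,-5,0,0,0,1],
    [0,0,-5,0,0,0,1],
    [0,0,-4,0,0,0,1],
    [0,0,0,0,0,0,1],
  ],
)

```text
t: 21.75
ee_pos: [0.4275, -0.2858, 0.2108]
tool_rot: [-0.001, 0.086, 0.996, -0.0]
wrist_force: [1.5, -0.2, -1.2]
grip_width: 0.0251
```

Run:
```python
from mv import *
st(); plan([.52,.074,.20],68)
im,d=imaging.get_image("wrist"); cv2.imwrite("pics/w15.png",im)
```

```text
t 21.75 p [ 0.4275 -0.2858  0.2108] yaw 80.18 z [-0.001 -0.001 -1.   ] F [ 1.5 -0.2 -1.2] w 0.0251 q [-43.  12.  -7.  71.  -0. -33.]
n 8 dist 0.3716 rotdeg [-0.05 -0.05 12.18]
[-0.37, 4.63, 0.13, -0.01, -0.01, 1.52]
[-0.25, 4.64, 0.13, -0.01, -0.01, 1.52]
[-0.13, 4.64, 0.13, -0.01, -0.01, 1.52]
[-0.0, 4.64, 0.13, -0.01, -0.01, 1.52]
[0.12, 4.64, 0.13, -0.01, -0.01, 1.52]
[0.24, 4.64, 0.13, -0.01, -0.01, 1.52]
[0.37, 4.63, 0.13, -0.01, -0.01, 1.52]
[0.49, 4.62, 0.13, -0.01, -0.01, 1.52]
```

View pics/w15.png

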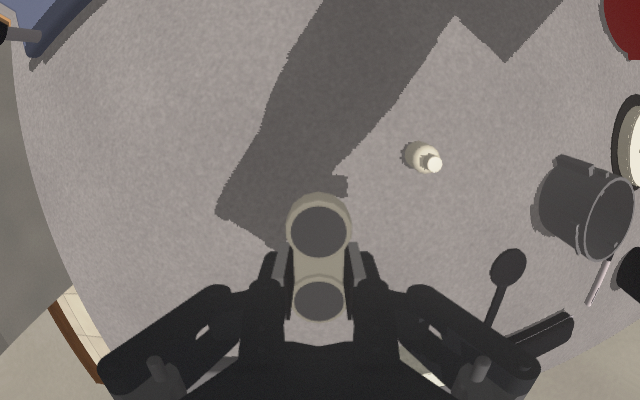

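Third case held.

Request:
arm_command(
  deltas=[
    [-0.4,4.8,0,0,0,1.6,1],
    [-0.3,4.8,0,0,0,1.6,1],
    [-0.1,4.8,0,0,0,1.6,1],
    [0,4.8,0,0,0,1.6,1],
    [0.1,4.8,0,0,0,1.6,1],
  ],
)

```text
t: 22.3
ee_pos: [0.4875, -0.0509, 0.2049]
tool_rot: [-0.004, 0.163, 0.987, 0.0]
wrist_force: [1.9, -1.2, -0.2]
grip_width: 0.0253
```

Request:
arm_command(
  deltas=[
    [0.2,4.8,0,0,0,1.6,1],
    [0.4,4.8,0,0,0,1.6,1],
    [0.5,4.0,0,0,0,1.2,1],
    [0,0,0,0,0,0,1],
  ],
)

```text
t: 22.7
ee_pos: [0.5231, 0.0912, 0.2006]
tool_rot: [-0.008, 0.201, 0.98, 0.0]
wrist_force: [-0.1, -0.5, -0.6]
grip_width: 0.0252
```

Run:
```python
from mv import *
st(); plan([.52,.074,.14],68)
```

```text
t 22.7 p [0.5231 0.0912 0.2006] yaw 66.85 z [-0.015  0.003 -1.   ] F [-0.1 -0.5 -0.6] w 0.0252 q [ 1. 14. -5. 71.  0. 24.]
n 2 dist 0.0631 rotdeg [-0.16 -0.85 -1.15]
[-0.24, -0.84, 3.03, -0.08, -0.42, -0.58]
[-0.21, -0.85, 3.03, -0.08, -0.42, -0.58]
```

Request:
arm_command(
  deltas=[
    [-0.2,-0.85,2.5,-0.1,-0.4,0,1],
    [-0.2,-0.85,2.5,-0.1,-0.4,0,1],
    [0,0,0,0,0,0,1],
  ],
)

```text
t: 23.0
ee_pos: [0.5177, 0.0755, 0.1467]
tool_rot: [-0.002, 0.198, 0.98, -0.0]
wrist_force: [0.0, 0.1, -0.1]
grip_width: 0.0251
```

Run:
```python
from mv import *
st(); plan([.52,.074,.075],68)
```

```text
t 23.0 p [0.5177 0.0755 0.1467] yaw 67.14 z [-0.005  0.    -1.   ] F [ 0.   0.1 -0.1] w 0.0251 q [ -1.  15. -12.  63.   0.  22.]
n 2 dist 0.0718 rotdeg [-0.08 -0.25 -0.86]
[-0.15, -0.02, 3.58, -0.04, -0.13, -0.43]
[-0.14, -0.02, 3.59, -0.04, -0.13, -0.43]
```

Request:
arm_command(
  deltas=[
    [0.1,0,3.2,0,0,0,1],
    [0.1,0,3.2,0,0,0,1],
    [0,0,0.5,0,0,0,1],
    [0,0,0,0,0,0,1],
  ],
)

```text
t: 23.4
ee_pos: [0.5158, 0.0751, 0.0783]
tool_rot: [-0.003, 0.199, 0.98, -0.0]
wrist_force: [-0.3, -0.1, 0.3]
grip_width: 0.0252
```

Run:
```python
from mv import *
st(); plan([.52,.074,.078],68)
```

```text
t 23.4 p [0.5158 0.0751 0.0783] yaw 67.0 z [-0.005  0.001 -1.   ] F [-0.3 -0.1  0.3] w 0.0252 q [ -1.  18. -19.  53.   0.  22.]
n 1 dist 0.0043 rotdeg [-0.08 -0.28 -1.  ]
[-0.43, 0.06, 0.03, -0.08, -0.28, -1.0]
```

Request:
arm_command(
  deltas=[
    [-0.4,0,0,0,-0.2,0,1],
    [0,0,0,0,0,0,1],
    [0,0,0,0,0,0,0.5],
    [0,0,0,0,0,0,0.5],
    [0,0,-4,0,0,0,0.5],
  ],
)

```text
t: 23.9
ee_pos: [0.52, 0.0731, 0.1202]
tool_rot: [-0.001, 0.2, 0.98, -0.001]
wrist_force: [0.8, -0.5, -0.2]
grip_width: 0.0429
```

Request:
arm_command(
  deltas=[
    [0,0,-5,0,0,0,0.5],
    [0,0,-4.5,0,0,0,0.3],
  ],
)

```text
t: 24.1
ee_pos: [0.519, 0.0733, 0.2176]
tool_rot: [-0.003, 0.2, 0.98, -0.001]
wrist_force: [1.0, 0.3, -0.6]
grip_width: 0.0559
```

Run:
```python
from mv import *
st(); p=imaging.camera_params("wrist");im,d=imaging.get_image("wrist"); cv2.imwrite("pics/w16.png",im)
u,v,P=pts("wrist",d,p); m=(np.hypot(P[:,0]-.52,P[:,1]-.074)<.045)&(P[:,2]<.14); print("max z in tub",P[m][:,2].max())
m=(np.hypot(P[:,0]-.455,P[:,1]-.273)<.12)&(P[:,2]>.026)&(P[:,2]<.037)
print(cv2.minEnclosingCircle((P[m][:,:2]*1000).astype(np.float32)))
im,d=imaging.get_image("scene"); cv2.imwrite("pics/s16.png",im)
im,d=imaging.get_image("top"); cv2.imwrite("pics/t16.png",im)
plan([.455,.272,.20],72)
```

```text
t 24.1 p [0.519  0.0733 0.2176] yaw 66.96 z [-0.006 -0.001 -1.   ] F [ 1.   0.3 -0.6] w 0.0559 q [-1. 13. -4. 73. -0. 22.]
max z in tub 0.051662874184682794
((455.99169921875, 271.3136291503906), 69.78146362304688)
n 5 dist 0.2102 rotdeg [-0.04  0.05 -5.03]
[2.77, 3.14, 0.37, -0.01, 0.01, -1.01]
[2.71, 3.19, 0.37, -0.01, 0.01, -1.01]
[2.65, 3.24, 0.38, -0.01, 0.01, -1.01]
[2.6, 3.28, 0.38, -0.01, 0.01, -1.01]
[2.54, 3.33, 0.38, -0.01, 0.01, -1.01]
```

View pics/w16.png

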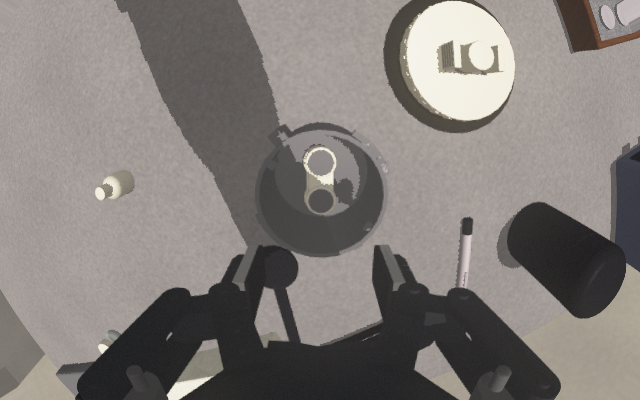

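View pics/s16.png

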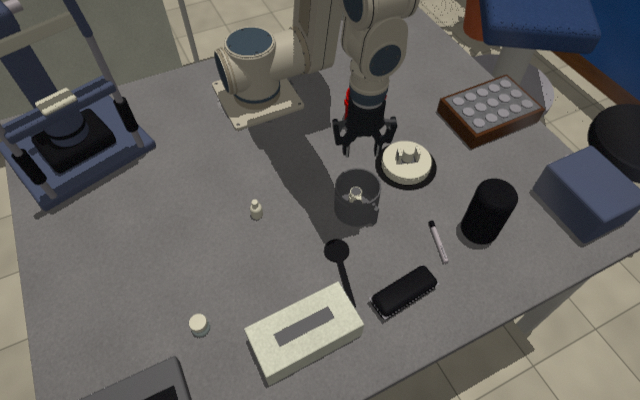

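View pics/t16.png

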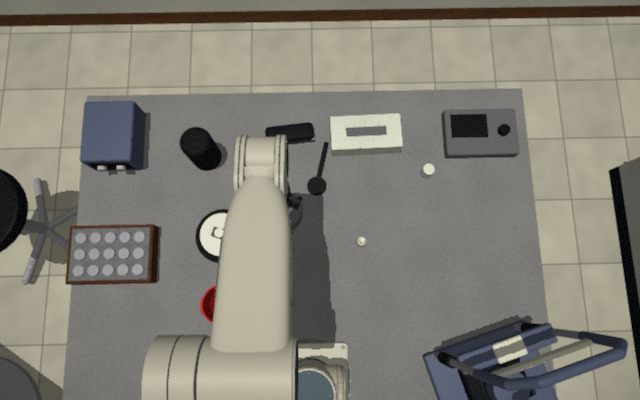

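All three cases are in the tub (320,180), top at 52 mm. The table shows no case left. The lid is still centred on the mat. Going to it.

Request:
arm_command(
  deltas=[
    [2.8,3.2,0,0,0,-1,0],
    [2.7,3.2,0,0,0,-1,0],
    [2.7,3.3,0,0,0,-1,0],
    [2.6,3.3,0,0,0,-1,0],
    [2.3,3.0,0,0,0,-1,0],
  ],
)

```text
t: 24.75
ee_pos: [0.4549, 0.2714, 0.2159]
tool_rot: [-0.0, 0.16, 0.987, -0.001]
wrist_force: [-0.6, 0.3, 0.1]
grip_width: 0.0855
```

Request:
arm_command(
  deltas=[
    [0,0,0,0,0,0,0],
    [0,0,0,0,0,0,0],
  ],
)

```text
t: 24.95
ee_pos: [0.4522, 0.2751, 0.2143]
tool_rot: [-0.002, 0.157, 0.988, -0.002]
wrist_force: [-0.5, 0.4, -0.5]
grip_width: 0.0857
```

```bash
cat > lid.py <<'E'
from mv import *
def lid(c,ang,z0):
    p=imaging.camera_params("wrist");im,d=imaging.get_image("wrist")
    u,v,P=pts("wrist",d,p); c=np.array(c); q=P[:,:2]-c; r=np.hypot(*q.T)
    pl=P[(r<.1)&(abs(P[:,2]-z0-.029)<.005)]; C=np.array(cv2.minEnclosingCircle((pl[:,:2]*1000).astype(np.float32))[0])
    m=(r<.045)&(r>.0205)&(abs(P[:,2]-z0-.0625)<.004); a=np.radians(ang); s=q@[np.cos(a),np.sin(a)]
    rr=[cv2.minAreaRect((P[m&k][:,:2]*1000).astype(np.float32)) for k in (s>.018,s<-.018)]
    for x in rr: print(x)
    dd=np.array(rr[0][0])-np.array(rr[1][0]); print('plate',C.round(1),np.median(pl[:,2]),'tabmid',(np.array(rr[0][0])+np.array(rr[1][0]))/2,'ang',np.degrees(np.arctan2(dd[1],dd[0])))
    return im
E
python3 - <<'E'
from lid import *
st(); im=lid([.456,.272],71,.003); cv2.imwrite("pics/w17.png",im)
plan([.4555,.272,.10],71)
E
```

```text
t 24.95 p [0.4522 0.2751 0.2143] yaw 71.98 z [-0.004 -0.003 -1.   ] F [-0.5  0.4 -0.5] w 0.0857 q [22. 13. -4. 73. -0. 40.]
((463.904052734375, 297.3226623535156), (9.043109893798828, 28.394683837890625), 69.73601531982422)
((446.1639099121094, 247.36758422851562), (9.208244323730469, 27.745464324951172), 70.58338928222656)
plate [455.2 272.1] 0.03218900060626706 tabmid [455.03398132 272.34512329] ang 70.44893467275935
n 3 dist 0.1144 rotdeg [-0.23 -0.18  0.94]
[-0.14, -0.04, 3.81, -0.08, -0.06, 0.31]
[-0.14, -0.05, 3.81, -0.08, -0.06, 0.31]
[-0.14, -0.05, 3.81, -0.08, -0.06, 0.31]
```

View pics/w17.png

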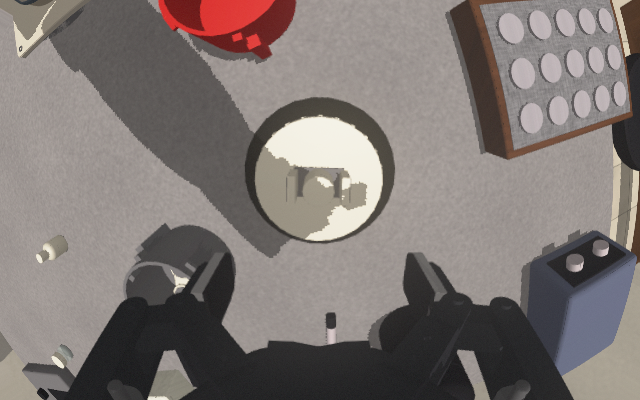

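Request:
arm_command(
  deltas=[
    [-0.15,-0.1,3.8,-0.1,-0.1,0.5,0],
    [-0.15,-0.1,3.8,-0.1,-0.1,0.5,0],
    [-0.1,0,3.5,0,0,0.3,0],
    [0,0,0,0,0,0,0],
  ],
)

```text
t: 25.4
ee_pos: [0.4574, 0.2675, 0.1006]
tool_rot: [0.001, 0.171, 0.985, 0.0]
wrist_force: [-0.3, -0.2, 0.3]
grip_width: 0.0849
```

Run:
```python
from mv import *
st(); plan([.455,.272,.048],70.5)
```

```text
t 25.4 p [0.4574 0.2675 0.1006] yaw 70.26 z [ 0.003 -0.    -1.   ] F [-0.3 -0.2  0.3] w 0.0849 q [ 21.  17. -16.  56.  -0.  41.]
n 2 dist 0.0528 rotdeg [ 0.04  0.16 -0.24]
[0.2, 0.17, 2.63, 0.02, 0.08, -0.12]
[0.2, 0.17, 2.63, 0.02, 0.08, -0.12]
```

Request:
arm_command(
  deltas=[
    [0.2,0.3,2.3,0,0.1,-0.1,0],
    [0.2,0.2,2.0,0,0.1,-0.1,0],
    [0,0,0,0,0,0,0],
  ],
)

```text
t: 25.7
ee_pos: [0.4581, 0.2712, 0.0598]
tool_rot: [0.001, 0.172, 0.985, 0.001]
wrist_force: [0.2, 0.1, 0.2]
grip_width: 0.0856
```

Run:
```python
from mv import *
st(); plan([.455,.272,.048],70.5)
```

```text
t 25.7 p [0.4581 0.2712 0.0598] yaw 70.2 z [ 0.002  0.001 -1.   ] F [0.2 0.1 0.2] w 0.0856 q [ 22.  20. -19.  51.   0.  41.]
n 1 dist 0.0122 rotdeg [ 0.1   0.06 -0.3 ]
[0.32, -0.03, 1.18, 0.1, 0.06, -0.3]
```

Request:
arm_command(
  deltas=[
    [0.3,0,0.9,0.1,0,-0.3,0],
    [0,0,0.15,0,0,0,0],
    [0,0,0,0,0,0,0],
  ],
)

```text
t: 26.0
ee_pos: [0.4576, 0.2718, 0.0526]
tool_rot: [0.002, 0.17, 0.985, 0.001]
wrist_force: [0.2, -0.6, 0.2]
grip_width: 0.0853
```

Run:
```python
from mv import *
st(); plan([.455,.272,.048],70.5)
```

```text
t 26.0 p [0.4576 0.2718 0.0526] yaw 70.42 z [ 0.005  0.001 -1.   ] F [ 0.2 -0.6  0.2] w 0.0853 q [ 22.  20. -20.  49.  -0.  41.]
n 1 dist 0.0053 rotdeg [ 0.15  0.26 -0.08]
[0.25, -0.07, 0.46, 0.15, 0.26, -0.08]
```

Request:
arm_command(
  deltas=[
    [0.3,0,0.5,0.1,0.3,0,0],
    [0,0,0,0,0,0,0.2],
    [0,0,0,0,0,0,0.35],
  ],
)

```text
t: 26.3
ee_pos: [0.4553, 0.2732, 0.049]
tool_rot: [0.001, 0.17, 0.985, 0.001]
wrist_force: [0.2, -1.3, 4.5]
grip_width: 0.059
```

Run:
```python
from mv import *
st(); plan([.455,.272,.048],70.5)
```

```text
t 26.3 p [0.4553 0.2732 0.049 ] yaw 70.42 z [ 0.002  0.002 -1.   ] F [ 0.2 -1.3  4.5] w 0.059 q [ 22.  20. -21.  49.   0.  41.]
n 1 dist 0.0016 rotdeg [ 0.14  0.05 -0.08]
[-0.01, -0.12, 0.1, 0.14, 0.05, -0.08]
```

Request:
arm_command(
  deltas=[
    [0,-0.1,0,0,0,0,0.6],
    [0,0,0,0,0,0,1],
    [0,0,0,0,0,0,1],
    [0,0,0,0,0,0,1],
  ],
  newtons=30,
)

```text
t: 26.7
ee_pos: [0.4555, 0.273, 0.0502]
tool_rot: [0.001, 0.17, 0.986, 0.002]
wrist_force: [0.3, -0.1, -0.2]
grip_width: 0.0458
```

Run:
```python
from mv import *
st()
```

```text
t 26.7 p [0.4555 0.273  0.0502] yaw 70.47 z [ 0.004  0.004 -1.   ] F [ 0.3 -0.1 -0.2] w 0.0458 q [ 22.  20. -21.  49.   0.  41.]
```

Request:
arm_command(
  deltas=[
    [0,0,-1,0,0,0,1],
    [0,0,-4,0,0,0,1],
    [0,0,-5,0,0,0,1],
    [0,0,-5,0,0,0,1],
    [0,0,-1.5,0,0,0,1],
  ],
)

```text
t: 27.2
ee_pos: [0.4525, 0.2712, 0.2195]
tool_rot: [-0.002, 0.17, 0.985, -0.0]
wrist_force: [1.0, -0.5, -2.4]
grip_width: 0.0459
```

Run:
```python
from mv import *
st(); plan([.52,.074,.215],71)
im,d=imaging.get_image("wrist"); cv2.imwrite("pics/w18.png",im)
```

```text
t 27.2 p [0.4525 0.2712 0.2195] yaw 70.45 z [-0.005  0.    -1.   ] F [ 1.  -0.5 -2.4] w 0.0459 q [22. 13. -4. 73.  0. 41.]
n 5 dist 0.2085 rotdeg [-0.09 -0.27 -0.55]
[-2.59, -3.27, 0.08, -0.02, -0.05, -0.11]
[-2.59, -3.27, 0.08, -0.02, -0.05, -0.11]
[-2.58, -3.28, 0.09, -0.02, -0.05, -0.11]
[-2.57, -3.28, 0.09, -0.02, -0.05, -0.11]
[-2.57, -3.29, 0.09, -0.02, -0.05, -0.11]
```

View pics/w18.png

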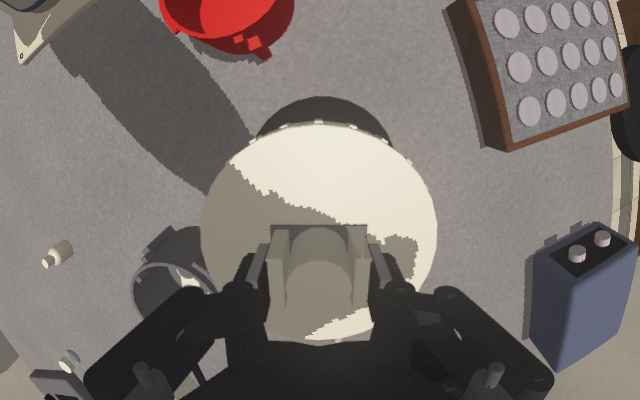

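Lid held level in the jaws at (319,270).

Request:
arm_command(
  deltas=[
    [-2.6,-3.3,0,0,0,-0.2,1],
    [-2.6,-3.3,0,0,0,-0.2,1],
    [-2.6,-3.3,0,0,0,-0.2,1],
    [-2.6,-3.3,0,0,0,0,1],
    [-2.4,-3.1,0,0,0,0,1],
  ],
)

```text
t: 27.75
ee_pos: [0.5198, 0.0737, 0.2191]
tool_rot: [-0.002, 0.16, 0.987, 0.001]
wrist_force: [-0.5, 0.5, -1.5]
grip_width: 0.0457
```

Request:
arm_command(
  deltas=[
    [0,0,0,0,0,0,1],
    [0,0,0,0,0,0,1],
  ],
)

```text
t: 27.95
ee_pos: [0.5204, 0.069, 0.2172]
tool_rot: [-0.004, 0.163, 0.987, -0.0]
wrist_force: [-0.1, -0.2, -1.6]
grip_width: 0.0458
```

Run:
```python
from mv import *
st(); plan([.52,.074,.145],71)
```

```text
t 27.95 p [0.5204 0.069  0.2172] yaw 71.27 z [-0.007  0.001 -1.   ] F [-0.1 -0.2 -1.6] w 0.0458 q [-2. 13. -4. 73.  0. 17.]
n 2 dist 0.0724 rotdeg [-0.07 -0.43  0.27]
[0.07, 0.24, 3.61, -0.04, -0.21, 0.14]
[0.09, 0.23, 3.61, -0.04, -0.21, 0.14]
```

Request:
arm_command(
  deltas=[
    [0.1,0.25,2.8,0,-0.2,0,1],
    [0.1,0.25,2.5,0,-0.2,0,1],
    [0,0,0,0,0,0,1],
  ],
)

```text
t: 28.25
ee_pos: [0.5186, 0.0761, 0.1623]
tool_rot: [-0.001, 0.162, 0.987, -0.0]
wrist_force: [-0.5, 0.1, -2.4]
grip_width: 0.0456
```

Run:
```python
from mv import *
st(); plan([.52,.0743,.155],71)
```

```text
t 28.25 p [0.5186 0.0761 0.1623] yaw 71.33 z [-0.001 -0.001 -1.   ] F [-0.5  0.1 -2.4] w 0.0456 q [ -1.  14. -11.  65.  -0.  18.]
n 1 dist 0.0077 rotdeg [-0.07 -0.07  0.33]
[-0.19, -0.13, 0.73, -0.07, -0.07, 0.33]
```

Request:
arm_command(
  deltas=[
    [-0.2,-0.1,0.7,0,0,0.2,1],
    [0,0,0,0,0,0,1],
  ],
)

```text
t: 28.45
ee_pos: [0.52, 0.0758, 0.1558]
tool_rot: [-0.001, 0.163, 0.987, -0.0]
wrist_force: [-0.0, 0.1, -2.1]
grip_width: 0.046
```

Run:
```python
from mv import *
st(); plan([.521,.075,.155],71)
im,d=imaging.get_image("wrist"); cv2.imwrite("pics/w19.png",im)
im,d=imaging.get_image("scene"); cv2.imwrite("pics/s19.png",cv2.resize(im[100:240,280:460],(800,600)))
```

```text
t 28.45 p [0.52   0.0758 0.1558] yaw 71.24 z [-0.002 -0.001 -1.   ] F [-0.   0.1 -2.1] w 0.046 q [ -1.  15. -11.  64.  -0.  18.]
n 1 dist 0.0015 rotdeg [-0.07 -0.09  0.24]
[-0.12, -0.04, 0.08, -0.07, -0.09, 0.24]
```

View pics/s19.png

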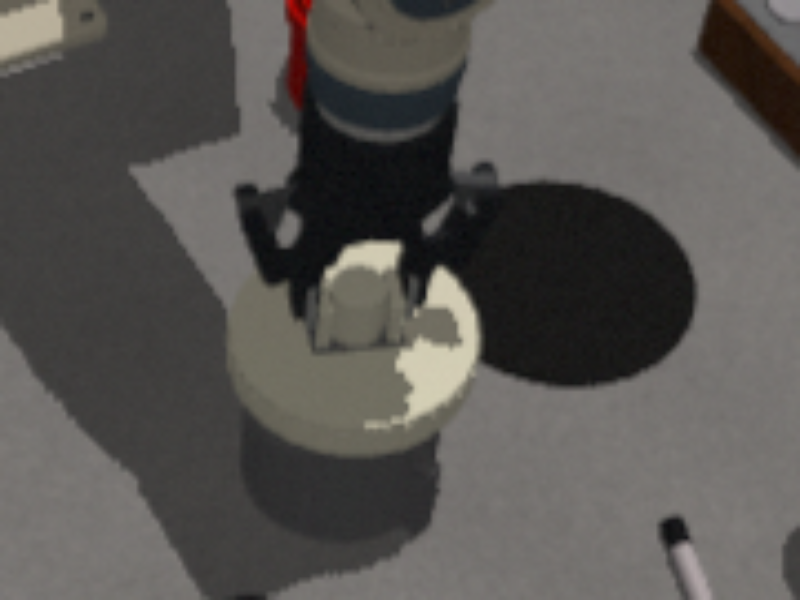

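The lid hangs centred above the tub (355,340). Lower it in small steps, watching the force.

Request:
arm_command(
  deltas=[
    [-0.1,0,0.7,0,0,0.2,1],
    [0,0,0.5,0,0,0,1],
    [0,0,0.3,0,0,0,1],
  ],
)

```text
t: 28.85
ee_pos: [0.5235, 0.0752, 0.1434]
tool_rot: [0.003, 0.165, 0.986, 0.0]
wrist_force: [2.7, -2.0, 8.7]
grip_width: 0.0456
```

Run:
```python
from mv import *
st(); plan([.521,.075,.123],71)
```

```text
t 28.85 p [0.5235 0.0752 0.1434] yaw 71.02 z [ 0.006 -0.001 -1.   ] F [ 2.7 -2.   8.7] w 0.0456 q [ -1.  15. -13.  62.  -0.  18.]
n 1 dist 0.0205 rotdeg [0.06 0.33 0.02]
[0.24, -0.11, 2.04, 0.06, 0.33, 0.02]
```

Request:
arm_command(
  deltas=[
    [0.3,0,-0.3,0,0.3,0,1],
    [0,0,0,0,0,0,1],
  ],
)

```text
t: 29.05
ee_pos: [0.5204, 0.0761, 0.1464]
tool_rot: [0.0, 0.165, 0.986, 0.0]
wrist_force: [0.4, -0.2, -1.2]
grip_width: 0.0454
```

Run:
```python
from mv import *
st(); plan([.521,.075,.140],71)
im,d=imaging.get_image("wrist"); cv2.imwrite("pics/w20.png",im)
im,d=imaging.get_image("scene"); cv2.imwrite("pics/s20.png",cv2.resize(im[100:240,280:460],(800,600)))
```

```text
t 29.05 p [0.5204 0.0761 0.1464] yaw 71.0 z [ 0.     0.001 -1.   ] F [ 0.4 -0.2 -1.2] w 0.0454 q [ -1.  15. -12.  63.   0.  18.]
n 1 dist 0.0065 rotdeg [ 0.05 -0.01 -0.  ]
[-0.1, -0.09, 0.64, 0.05, -0.01, -0.0]
```

View pics/w20.png

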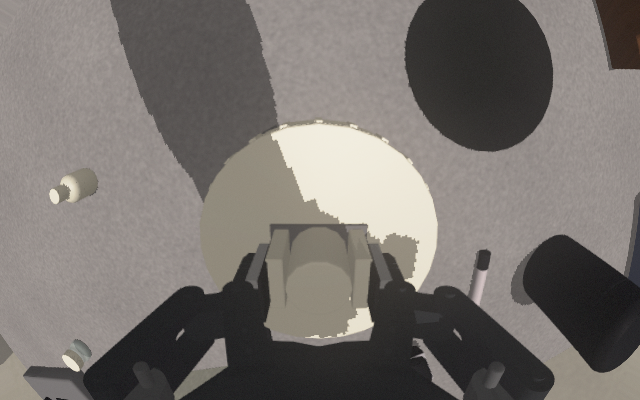

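Request:
arm_command(
  deltas=[
    [0,-0.1,0.3,0,0,0,1],
    [0,0,0,0,0,0,1],
  ],
)

```text
t: 29.35
ee_pos: [0.5199, 0.0752, 0.1427]
tool_rot: [-0.0, 0.165, 0.986, 0.0]
wrist_force: [1.2, -0.1, -2.7]
grip_width: 0.0457
```

Run:
```python
from mv import *
st(); plan([.5205,.0752,.138],71)
```

```text
t 29.35 p [0.5199 0.0752 0.1427] yaw 71.01 z [-0.     0.001 -1.   ] F [ 1.2 -0.1 -2.7] w 0.0457 q [ -1.  15. -13.  62.   0.  18.]
n 1 dist 0.0047 rotdeg [ 0.04 -0.03  0.01]
[-0.06, 0.02, 0.47, 0.04, -0.03, 0.01]
```

No contact now at 142.7. Continue.

Request:
arm_command(
  deltas=[
    [0,0,0.4,0,0,0,1],
    [0,0,0,0,0,0,1],
  ],
)

```text
t: 29.55
ee_pos: [0.5199, 0.0751, 0.1382]
tool_rot: [-0.0, 0.165, 0.986, 0.0]
wrist_force: [-0.2, -0.1, -1.6]
grip_width: 0.0456
```

Run:
```python
from mv import *
st(); plan([.5205,.0752,.133],71)
```

```text
t 29.55 p [0.5199 0.0751 0.1382] yaw 71.0 z [-0.     0.001 -1.   ] F [-0.2 -0.1 -1.6] w 0.0456 q [ -1.  15. -13.  61.   0.  18.]
n 1 dist 0.0052 rotdeg [ 0.04 -0.03 -0.  ]
[-0.05, 0.03, 0.52, 0.04, -0.03, -0.0]
```

Request:
arm_command(
  deltas=[
    [0,0,0.5,0,0,0,1],
    [0,0,0.4,0,0,0,1],
  ],
)

```text
t: 29.75
ee_pos: [0.52, 0.0751, 0.1288]
tool_rot: [-0.0, 0.165, 0.986, 0.0]
wrist_force: [0.1, -0.1, -2.3]
grip_width: 0.0453
```

Request:
arm_command(
  deltas=[
    [0,0,0.3,0,0,0,1],
    [0,0,0,0,0,0,1],
  ],
)

```text
t: 29.95
ee_pos: [0.5199, 0.0751, 0.1248]
tool_rot: [-0.0, 0.165, 0.986, 0.0]
wrist_force: [1.2, -0.2, -1.5]
grip_width: 0.0459
```

Run:
```python
from mv import *
st(); plan([.5205,.0752,.122],71)
```

```text
t 29.95 p [0.5199 0.0751 0.1248] yaw 71.0 z [-0.001  0.001 -1.   ] F [ 1.2 -0.2 -1.5] w 0.0459 q [ -1.  16. -15.  60.   0.  18.]
n 1 dist 0.0028 rotdeg [ 0.04 -0.05  0.  ]
[-0.06, 0.03, 0.28, 0.04, -0.05, 0.0]
```

Request:
arm_command(
  deltas=[
    [0,0,0.2,0,0,0,1],
    [0,0,0.15,0,0,0,1],
  ],
)

```text
t: 30.15
ee_pos: [0.5197, 0.0752, 0.1219]
tool_rot: [-0.0, 0.165, 0.986, 0.0]
wrist_force: [-9.7, 0.3, 20.7]
grip_width: 0.0454
```

Run:
```python
from mv import *
st()
```

```text
t 30.15 p [0.5197 0.0752 0.1219] yaw 71.01 z [-0.     0.001 -1.   ] F [-9.7  0.3 20.7] w 0.0454 q [ -1.  16. -15.  59.   0.  18.]
```

Seated on the rim at the expected height (TCP 122 mm). Ease the pressure, then turn clockwise.

Request:
arm_command(
  deltas=[
    [0,0,-0.05,0,0,4,1],
    [0,0,0,0,0,7,1],
    [0,0,0,0,0,7,1],
  ],
)

```text
t: 30.45
ee_pos: [0.5197, 0.0754, 0.123]
tool_rot: [0.0, 0.321, 0.947, 0.001]
wrist_force: [-0.2, -0.1, -2.6]
grip_width: 0.046
```

Run:
```python
from mv import *
st(); print(sensors.get_obs()['wrist_torque'])
im,d=imaging.get_image("wrist"); cv2.imwrite("pics/w21.png",im)
```

```text
t 30.45 p [0.5197 0.0754 0.123 ] yaw 52.54 z [ 0.001  0.001 -1.   ] F [-0.2 -0.1 -2.6] w 0.046 q [ -1.  16. -15.  59.   0.  37.]
[-0.04051566  0.00106058 -0.02422997]
```

View pics/w21.png

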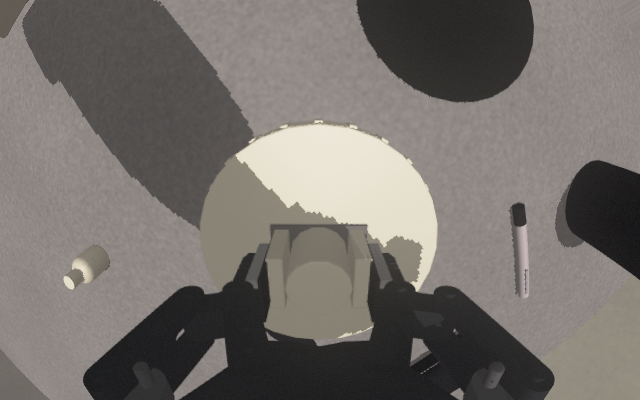

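Request:
arm_command(
  deltas=[
    [0,0,0.12,0,0,0,1],
    [0,0,0,0,0,0,1],
  ],
)

```text
t: 30.7
ee_pos: [0.5198, 0.0755, 0.1222]
tool_rot: [0.001, 0.322, 0.947, 0.001]
wrist_force: [0.0, -1.1, 1.3]
grip_width: 0.0459
```

Run:
```python
from mv import *
st(); print(sensors.get_obs()['wrist_torque'])
```

```text
t 30.7 p [0.5198 0.0755 0.1222] yaw 52.41 z [ 0.001  0.001 -1.   ] F [ 0.  -1.1  1.3] w 0.0459 q [ -1.  16. -15.  59.   0.  37.]
[-0.27214456  0.14590786 -0.14326099]
```

Seated lightly (122.2). Continue clockwise.

Request:
arm_command(
  deltas=[
    [0,0,0,0,0,7,1],
    [0,0,0,0,0,7,1],
    [0,0,0,0,0,7,1],
  ],
)

```text
t: 31.0
ee_pos: [0.5203, 0.0756, 0.1224]
tool_rot: [0.001, 0.49, 0.872, 0.001]
wrist_force: [0.3, -0.2, -0.8]
grip_width: 0.0456
```

Run:
```python
from mv import *
st(); print(sensors.get_obs()['wrist_torque'])
```

```text
t 31.0 p [0.5203 0.0756 0.1224] yaw 31.35 z [ 0.003  0.001 -1.   ] F [ 0.3 -0.2 -0.8] w 0.0456 q [ -1.  16. -15.  59.   0.  58.]
[ 0.00139498 -0.16147722  0.02837799]
```

Request:
arm_command(
  deltas=[
    [0,0,0,0,0,6,1],
    [0,0,0,0,0,5,1],
    [0,0,0,0,0,3,1],
  ],
)

```text
t: 31.3
ee_pos: [0.5211, 0.0755, 0.1224]
tool_rot: [0.001, 0.594, 0.805, 0.002]
wrist_force: [-0.1, -0.7, -0.6]
grip_width: 0.0461
```

Run:
```python
from mv import *
st(); print(sensors.get_obs()['wrist_torque'])
```

```text
t 31.3 p [0.5211 0.0755 0.1224] yaw 17.15 z [ 0.005  0.001 -1.   ] F [-0.1 -0.7 -0.6] w 0.0461 q [ -1.  16. -15.  59.   0.  72.]
[-0.10228361 -0.20320587  0.07545418]
```

Request:
arm_command(
  deltas=[
    [0,0,0,0,0,2,1],
    [0,0,0,0,0,2,1],
  ],
)

```text
t: 31.5
ee_pos: [0.5211, 0.0755, 0.1224]
tool_rot: [0.001, 0.62, 0.785, 0.002]
wrist_force: [-2.5, -0.7, 1.7]
grip_width: 0.0461
```

Run:
```python
from mv import *
st(); print(sensors.get_obs()['wrist_torque'])
```

```text
t 31.5 p [0.5211 0.0755 0.1224] yaw 13.36 z [ 0.004  0.001 -1.   ] F [-2.5 -0.7  1.7] w 0.0461 q [ -1.  16. -15.  59.   0.  76.]
[-0.14742037  0.49664649  1.24943203]
```

Stop felt (1.25 N m). Ease back and release.

Request:
arm_command(
  deltas=[
    [0,0,0,0,0,-2.5,1],
    [0,0,0,0,0,0,0.5],
    [0,0,0,0,0,0,0],
    [0,0,0,0,0,0,0],
    [0,0,0,0,0,0,0],
  ],
)

```text
t: 32.0
ee_pos: [0.5209, 0.0755, 0.1221]
tool_rot: [0.001, 0.6, 0.8, 0.002]
wrist_force: [-1.1, -0.3, -0.1]
grip_width: 0.0848
```

Request:
arm_command(
  deltas=[
    [0,0,-3,0,0,0,0],
    [0,0,-5,0,0,0,0],
    [0,0,-4,0,0,0,0],
    [0,0,0,0,0,0,0],
  ],
)

```text
t: 32.4
ee_pos: [0.5199, 0.0753, 0.2456]
tool_rot: [0.0, 0.6, 0.8, 0.001]
wrist_force: [0.8, -0.8, 1.2]
grip_width: 0.0854
```

Run:
```python
from lid import *
st(); im=lid([.52,.0745],18,.075); cv2.imwrite("pics/w22.png",im)
im,d=imaging.get_image("scene"); cv2.imwrite("pics/s22.png",cv2.resize(im[100:240,280:460],(800,600)))
```

```text
t 32.4 p [0.5199 0.0753 0.2456] yaw 16.24 z [ 0.002  0.001 -1.   ] F [ 0.8 -0.8  1.2] w 0.0854 q [-1. 12. -1. 76.  0. 73.]
((544.6951904296875, 81.55633544921875), (7.949589252471924, 28.098705291748047), 18.260997772216797)
((494.0370788574219, 66.69691467285156), (8.896522521972656, 27.98387908935547), 14.729888916015625)
plate [519.6  73.2] 0.10426347103471426 tabmid [519.36613464  74.12662506] ang 16.34786750266272
```

View pics/w22.png

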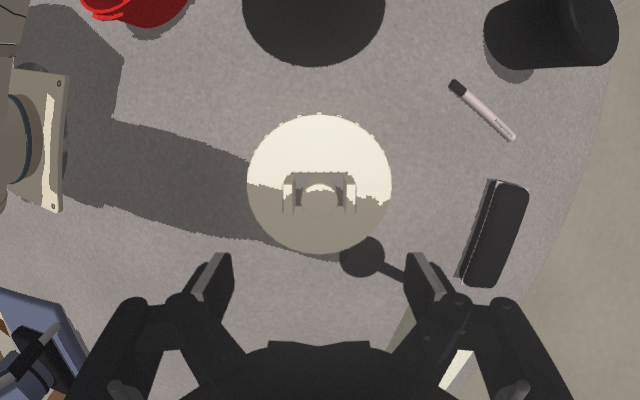

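View pics/s22.png

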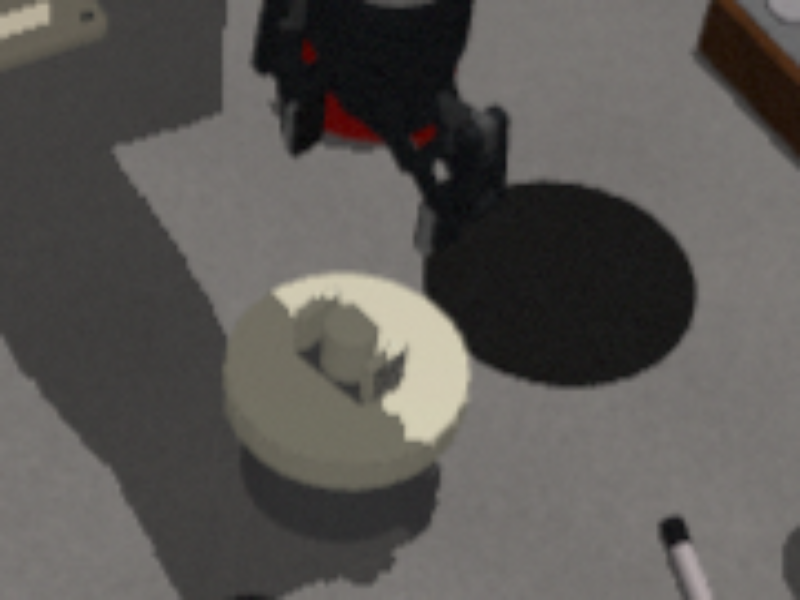

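The lid is back on with the tabs standing out, at (287,195) and (351,195). Checking the rib direction against the tab direction in the stored depth views.

Run:
```python
from mv import *
for n in ["w10","w13"]:
    f=np.load(n+".npz",allow_pickle=True); p=f['p'].item(); u,v,P=pts("wrist",f['d'],p)
    rim=P[(np.hypot(P[:,0]-.52,P[:,1]-.074)<.08)&(abs(P[:,2]-.1)<.003)]
    c=np.array(cv2.minEnclosingCircle(rim[:,:2].astype(np.float32))[0]); 
    q=P[:,:2]-c; r=np.hypot(*q.T); th=np.degrees(np.arctan2(q[:,1],q[:,0]))
    m=(r>.062)&(r<.073)&(P[:,2]>.02)&(P[:,2]<.073); print(n,c,len(rim),m.sum()); 
    h,e=np.histogram(th[m],bins=np.arange(-180,181,4)); print([(int(e[i]),int(h[i])) for i in range(len(h)) if h[i]>3])
    m2=m&(P[:,2]>.0655)&(P[:,2]<.0705); print(m2.sum(),th[m2].min() if m2.any() else 0,th[m2].max() if m2.any() else 0, np.median(th[m2]))
f=np.load("t4.npz");u,v,P=pts("top",f['d']); q=P[:,:2]-[.52,.0745]; r=np.hypot(*q.T);th=np.degrees(np.arctan2(q[:,1],q[:,0]))
m=(r>.06)&(r<.073)&(P[:,2]>.05)&(P[:,2]<.078); print('top',np.sort(th[m]).round())
```

```text
w10 [0.51927578 0.07135477] 354 236
[(-172, 14), (-168, 49), (-164, 50), (-160, 123)]
37 -169.21622485108114 -157.83812433091828 -163.42011998414668
w13 [0.51861596 0.07361875] 634 240
[(-168, 40), (-164, 56), (-160, 121), (-156, 23)]
38 -167.0539717244479 -156.27036650753487 -161.54044379827022
top [-168. -167. -167. -166. -165. -165. -164. -163. -162. -162. -161. -161.
 -160. -160. -159.   18.   19.   21.   24.   25.]
```

Request:
arm_command(
  deltas=[
    [1.5,0,-1.5,0,0,-6,0],
    [1.5,0,-1.5,0,0,-6,0],
    [0,0,0,0,0,0,0],
  ],
)

```text
t: 32.8
ee_pos: [0.5075, 0.1038, 0.2683]
tool_rot: [-0.005, 0.511, 0.86, -0.002]
wrist_force: [0.2, -0.6, 0.6]
grip_width: 0.0855
```

Run:
```python
from lid import *
st(); im=lid([.52,.0745],18,.075); cv2.imwrite("pics/w23.png",im)
for n in ["top","scene"]:
    im,d=imaging.get_image(n);u,v,P=pts(n,d)
    t=(np.hypot(P[:,0]-.52,P[:,1]-.074)<.045)&(P[:,2]>.125)&(P[:,2]<.15); print(n,t.sum(),cv2.minAreaRect((P[t][:,:2]*1000).astype(np.float32)) if t.any() else 0)
    cv2.imwrite(f"pics/{n}23.png",im)
```

```text
t 32.8 p [0.5075 0.1038 0.2683] yaw 28.57 z [-0.01   0.001 -1.   ] F [ 0.2 -0.6  0.6] w 0.0855 q [ 2. 12.  1. 80.  0. 64.]
((544.8030395507812, 81.45148468017578), (9.69935417175293, 28.347553253173828), 15.9552583694458)
((494.478515625, 66.77117156982422), (9.256853103637695, 28.230899810791016), 17.91068458557129)
plate [519.7  73.9] 0.10428416607170232 tabmid [519.64077759  74.11132812] ang 16.26264628257483
top 155 ((518.5172729492188, 75.12211608886719), (62.34395980834961, 28.066057205200195), 17.568239212036133)
scene 250 ((520.595947265625, 70.15886688232422), (62.21334457397461, 30.98837661743164), 15.930965423583984)
```

View pics/w23.png

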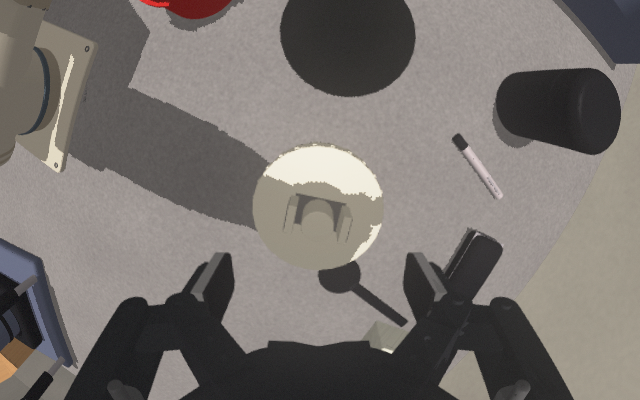

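View pics/scene23.png

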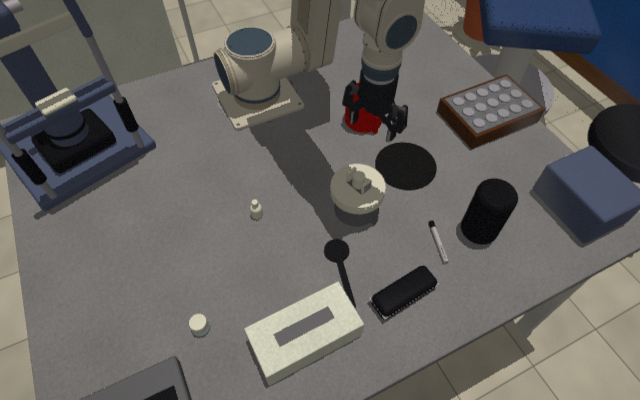

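Tab line reads about 16.3° now, against about 17.9° at the start and ribs at about 17.5°. The tabs are 60 to 62 across, so sprung. To prove the lock I'll grip the round boss across the tabs, leaving them unpressed, and try a gentle anticlockwise twist.

Run:
```python
from mv import *
plan([.5205,.075,.20],107)
```

```text
n 10 dist 0.0732 rotdeg [ -0.28  -0.72 -78.74]
[-0.31, -0.01, 0.66, -0.03, -0.07, -7.87]
[-0.3, -0.05, 0.66, -0.03, -0.07, -7.87]
[-0.29, -0.09, 0.66, -0.03, -0.07, -7.87]
[-0.28, -0.13, 0.67, -0.03, -0.07, -7.87]
[-0.25, -0.17, 0.67, -0.03, -0.07, -7.87]
[-0.23, -0.2, 0.67, -0.03, -0.07, -7.87]
[-0.2, -0.23, 0.67, -0.03, -0.07, -7.87]
[-0.16, -0.26, 0.67, -0.03, -0.07, -7.87]
[-0.12, -0.28, 0.67, -0.03, -0.07, -7.87]
[-0.08, -0.29, 0.67, -0.03, -0.07, -7.87]
```

Request:
arm_command(
  deltas=[
    [-0.3,0,0.5,0,-0.1,-8,0],
    [-0.3,0,0.5,0,-0.1,-8,0],
    [-0.3,-0.1,0.5,0,-0.1,-8,0],
    [-0.3,-0.1,0.5,0,-0.1,-8,0],
    [-0.3,-0.2,0.5,0,-0.1,-8,0],
  ],
  newtons=20,
)

```text
t: 33.45
ee_pos: [0.5149, 0.0858, 0.235]
tool_rot: [-0.006, 0.183, 0.983, -0.004]
wrist_force: [-1.0, -0.5, 0.4]
grip_width: 0.0851
```

Request:
arm_command(
  deltas=[
    [-0.2,-0.2,0.5,0,-0.1,-8,0],
    [-0.2,-0.2,0.5,0,-0.1,-8,0],
    [-0.2,-0.3,0.5,0,0,-8,0],
    [-0.1,-0.3,0.5,0,0,-8,0],
    [-0.1,-0.3,0.5,0,0,-6,0],
  ],
)

```text
t: 33.95
ee_pos: [0.5207, 0.0679, 0.2023]
tool_rot: [-0.01, -0.155, 0.988, -0.002]
wrist_force: [-0.8, 1.2, 0.8]
grip_width: 0.0854
```

Request:
arm_command(
  deltas=[
    [0,0,0,0,0,0,0],
  ],
)

```text
t: 34.05
ee_pos: [0.5203, 0.0671, 0.2005]
tool_rot: [-0.011, -0.155, 0.988, -0.002]
wrist_force: [0.3, 0.1, -0.1]
grip_width: 0.0857
```

Run:
```python
from mv import *
st(); plan([.5205,.075,.15],107)
```

```text
t 34.05 p [0.5203 0.0671 0.2005] yaw 107.83 z [-0.022 -0.008 -1.   ] F [ 0.3  0.1 -0.1] w 0.0857 q [ -2.  14.  -6.  72.  -0. -19.]
n 2 dist 0.0511 rotdeg [-0.05 -1.32  0.83]
[-0.19, 0.37, 2.52, -0.03, -0.66, 0.42]
[-0.16, 0.37, 2.52, -0.03, -0.66, 0.42]
```

Request:
arm_command(
  deltas=[
    [-0.2,0.4,2.4,0,-0.7,0.4,0],
    [-0.2,0.4,2.4,0,-0.7,0.4,0],
    [0,0,0,0,0,0,0],
  ],
)

```text
t: 34.35
ee_pos: [0.5207, 0.0745, 0.1497]
tool_rot: [0.0, -0.14, 0.99, -0.0]
wrist_force: [-0.5, 0.9, -0.1]
grip_width: 0.0851
```

Run:
```python
from mv import *
st(); plan([.5205,.075,.126],107)
```

```text
t 34.35 p [0.5207 0.0745 0.1497] yaw 106.12 z [ 0.001 -0.    -1.   ] F [-0.5  0.9 -0.1] w 0.0851 q [ -1.  15. -12.  63.  -0. -17.]
n 1 dist 0.0237 rotdeg [-0.03  0.02 -0.88]
[0.01, 0.05, 2.37, -0.03, 0.02, -0.88]
```

Request:
arm_command(
  deltas=[
    [0.1,0,1.6,0,0,0,0.2],
    [0,0,0.6,0,0,0,0.3],
    [0,0,0,0,0,0,0.4],
  ],
)

```text
t: 34.65
ee_pos: [0.5202, 0.0736, 0.1287]
tool_rot: [0.0, -0.136, 0.991, -0.0]
wrist_force: [-0.3, 0.8, 0.3]
grip_width: 0.0513
```

Run:
```python
from mv import *
st(); plan([.5205,.075,.126],106)
im,d=imaging.get_image("wrist"); cv2.imwrite("pics/w24.png",im)
```

```text
t 34.65 p [0.5202 0.0736 0.1287] yaw 105.68 z [ 0.    -0.001 -1.   ] F [-0.3  0.8  0.3] w 0.0513 q [ -1.  16. -14.  60.  -0. -17.]
n 1 dist 0.0031 rotdeg [-0.05 -0.01 -0.32]
[-0.07, 0.13, 0.27, -0.05, -0.01, -0.32]
```

View pics/w24.png

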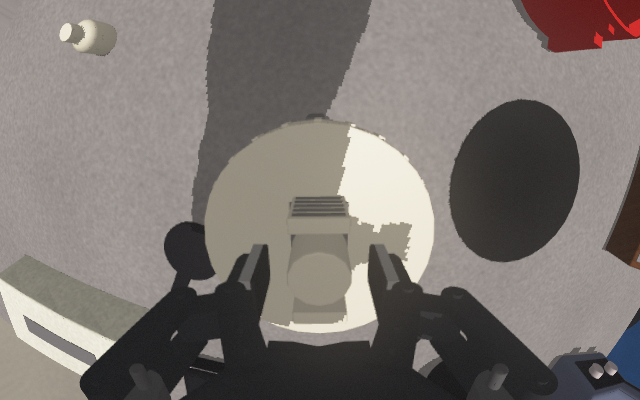

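The rib end at (316,117) lines up with the tab (319,208). Grip the boss and twist gently.

Request:
arm_command(
  deltas=[
    [0,0.1,0,0,0,0,0.6],
    [0,0,0,0,0,0,0.8],
    [0,0,0,0,0,0,0.8],
    [0,0,0,0,0,-2,0.8],
    [0,0,0,0,0,-2,0.8],
  ],
)

```text
t: 35.2
ee_pos: [0.5211, 0.0745, 0.1316]
tool_rot: [0.002, -0.171, 0.985, -0.001]
wrist_force: [0.5, -1.3, -0.5]
grip_width: 0.0299
```

Run:
```python
from mv import *
st(); print(sensors.get_obs()['wrist_torque'])
```

```text
t 35.2 p [0.5211 0.0745 0.1316] yaw 109.7 z [ 0.003 -0.001 -1.   ] F [ 0.5 -1.3 -0.5] w 0.0299 q [ -1.  16. -14.  60.  -0. -21.]
[-0.38547479 -0.12784141 -0.07593092]
```

Request:
arm_command(
  deltas=[
    [0,0,0,0,0,-2,0.8],
    [0,0,0,0,0,-2,0.8],
  ],
)

```text
t: 35.4
ee_pos: [0.5206, 0.0742, 0.1317]
tool_rot: [0.001, -0.206, 0.979, -0.001]
wrist_force: [-3.1, -0.9, -2.0]
grip_width: 0.0304
```

Run:
```python
from mv import *
st(); print(sensors.get_obs()['wrist_torque'])
im,d=imaging.get_image("wrist"); cv2.imwrite("pics/w25.png",im)
```

```text
t 35.4 p [0.5206 0.0742 0.1317] yaw 113.79 z [ 0.002 -0.002 -1.   ] F [-3.1 -0.9 -2. ] w 0.0304 q [ -1.  16. -14.  60.  -0. -25.]
[-0.24424688  0.45369596 -0.44679953]
```

View pics/w25.png

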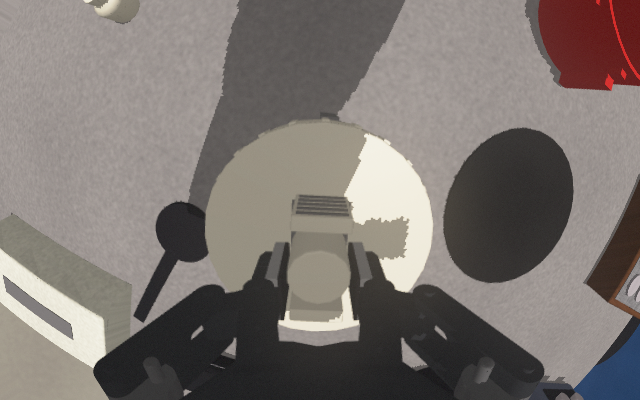

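The lid resists (−0.45 N m) while the jaws slip on the boss, so it is locked. Release and rise.

Request:
arm_command(
  deltas=[
    [0,0,0,0,0,2,0.8],
    [0,0,0,0,0,0,0.4],
    [0,0,0,0,0,0,0],
    [0,0,0,0,0,0,0],
    [0,0,-3,0,0,0,0],
  ],
)

```text
t: 35.95
ee_pos: [0.5192, 0.0743, 0.16]
tool_rot: [-0.001, -0.19, 0.982, -0.001]
wrist_force: [-0.5, -0.8, 0.2]
grip_width: 0.0849
```

Request:
arm_command(
  deltas=[
    [0,0,-5,0,0,0,0],
    [0,0,-4,0,0,0,0],
    [0,0,0,0,0,0,0],
  ],
)

```text
t: 36.25
ee_pos: [0.5199, 0.0746, 0.2562]
tool_rot: [0.001, -0.19, 0.982, -0.001]
wrist_force: [-0.2, 0.1, -0.3]
grip_width: 0.0855
```

Run:
```python
from lid import *
st(); im=lid([.52,.0745],18,.075); cv2.imwrite("pics/w26.png",im)
im,d=imaging.get_image("top"); cv2.imwrite("pics/t26.png",im)
```

```text
t 36.25 p [0.5199 0.0746 0.2562] yaw 111.93 z [ 0.001 -0.002 -1.   ] F [-0.2  0.1 -0.3] w 0.0855 q [ -1.  12.   0.  78.  -0. -23.]
((545.7952270507812, 82.5128402709961), (10.205116271972656, 27.026412963867188), 18.387920379638672)
((495.67047119140625, 65.58695220947266), (8.956385612487793, 28.0414981842041), 17.45298957824707)
plate [520.6  73.9] 0.10409592292586287 tabmid [520.73284912  74.04989624] ang 18.65855113449019
```

View pics/w26.png

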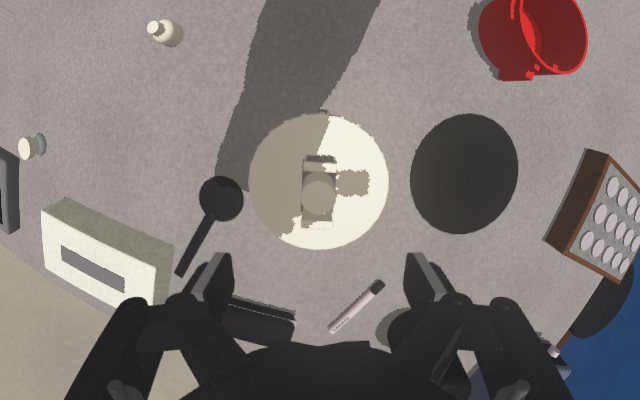

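View pics/t26.png

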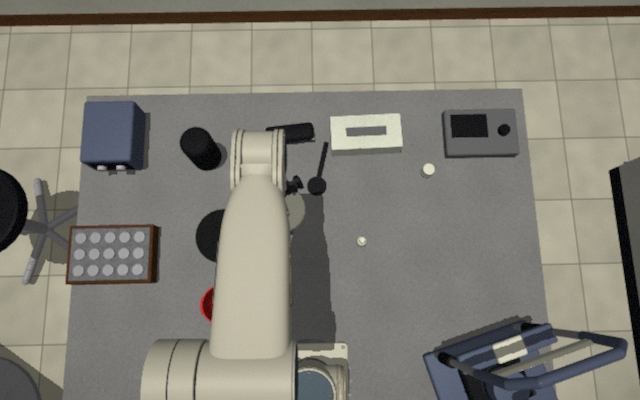

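The lid stands at 18.7°, so about ±1° of play around the rib line. The twist stopped against the lock, nothing else has moved, and the robot is clear. Handing in.

Run:
```python
from h import *
print(job.hand_in(), sensors.get_obs()['t'])
```

```text
the job is handed in; nothing more can be done
the job is handed in; nothing more can be done
```

The job is done and handed in at about 36 s, well inside the 210 s limit. I took the lid off and laid it the right way up on the mat. Then I put all three cases present into the tub, and closed and locked the lid.

**Last checks**
- **Cases:** the three lie stacked flat, with the top 52 mm above the table. That is about 48 mm above the tub floor, where the limit is 78. The cameras showed no case left on the table.
- **Lid:** it turned clockwise until it met the stop (1.25 N·m), and the tabs are sprung out to about 60 mm across.
- **Lock:** I gripped the boss with the tabs unpressed and twisted anticlockwise. The lid gave about 2° of play and then resisted at 0.45 N·m while the jaws slipped on the boss.
- **Other things:** none looked displaced in the last pictures, and the gripper was well above the lid.

**What disagreed**
- **Lid angle:** it read 16.3° after closing and 18.7° after the twist, against ribs at about 17.5° and 17.9° at the start. I put this down to play in the lock and measurement noise of about 1.5°.
- **Refitting the lid:** on the first lowering it touched the rim about 3 mm off centre, with roughly 11 N. I raised it, re-centred it, and it then seated freely.

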